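# Run the deburring blade round a hub flange's bore

### The arm

A 7-joint arm with a two-finger parallel gripper is mounted at the origin on the work surface. World frame = base frame: x ahead of the robot, y to its left, z up, the work surface at z = 0. Lengths are in m, angles in rad, forces in N, time in s.
With the tool pointing down it reaches from about 0.4 to 0.85 m from the base axis. Payload 4.5 kg.
Tool frame: the origin (TCP) lies where the fingers leave the gripper's body, on its centre line; the fingertips stand 64 mm ahead of it and the grasp point (between the pads) lies 45 mm ahead of it; z points along the fingers, y is the direction in which the jaws open and shut (so a half turn about z gives the same grasp; the last joint's range is limited). The gripper opens to 88 mm and grips with 3 to 60 N. Pads are 18 mm wide; open, the fingers measure 123 mm over their backs; the gripper's body (75 mm by 187 mm) begins 45 mm behind the grasp point.
Start: joints at [1.279, 0.689, -0.195, 1.565, 0.157, 0.902, -0.215], TCP at [0.2, -0.592, 0.303] pointing down, gripper open.
Joint ranges: [-3.01, 3.01], [-0.46, 2.08], [-1.47, 1.51], [0.13, 2.56], [-1, 4.14], [0.04, 2.09], [-2.66, 2.66]. Speed limits (rad/s): [2.57, 2.57, 3.14, 3.14, 3.14, 3.14, 3.14].

### API

Orientations are given as a unit quaternion [x, y, z, w].
In Python, from plant import monitor, snapshot, workorder, finder gives the robot as it stands.
- The arm moves only by the tool carry_out, never from a script. Its argument "motion" is one flat list of numbers, 6 for each row, row after row: the shift along the tool's x, y, z in cm, then the turn, a rotation vector about the tool's x, y, z in rad. In form: [x, y, z, rx, ry, rz, x, y, z, rx, ry, rz, ...]. A call has 1 to 8 rows; each row shifts and turns the commanded pose from where the row before left it, along the tool's axes as they then stand; what a row does not reach is not made up. A row lasts 1/8 s, in which the tool goes at most 62.5 mm and 10.7 degrees, less where a joint would pass 70% of its speed; a pose out of reach is approached as far as the arm can. A call with a gripper value outside its range is refused whole. "hand" is the finger opening in cm, from 0 to 8.81, set as the call begins (left out, the last holds). The fingers move at their own pace and stop on an object; "grip_force" is the grip in N (left out, the last holds). Time passes only in rows, so rows that do not move let the fingers close. It gives the time, the measured TCP pose, the force and the opening at its end, in the units of the state.
- monitor.get_state(): the state, without advancing time (a new reading comes with each control period).
- snapshot(name): name is "side" or "top" or "wrist"; returns a dict with "frame" (480x640x3 uint8, red, green, blue), "range_z" (480x640 float32, m along the optical axis (not along the pixel's ray), 0 where there is no reading), "fx", "fy", "cx", "cy" (pixels), "rvec" (rotation vector, rad) and "tvec" (3), from world to camera coordinates, as OpenCV has them; the wrist camera has in their place "hand_eye" (4x4, takes a point from camera to tool coordinates, whose origin is the TCP and whose axes are the flange's). Camera axes: x right, y down, z forward; pixel columns grow to the right and rows downward; lengths in m; the calibration is good to about 2 mm. The wrist camera is an equidistant fisheye: a pixel r from the principal point sees the ray r / f radians off the axis. A picture is of the moment at which its call begins: read the wrist's pose just before it.
- workorder.finish_job(): hands the job in, once; it reports no verdict.
Trained networks look in a picture, given as the dict that the camera call returned (one of the last four; its "shot" number tells which), for a name from the list of things; names that differ only in an ending like _2 or _b are one class to them, and where a whole thing is asked for, a point or a joint stands for the part that bears it (a point fixed in the world has none). Each returns a list of dicts, best first, with "p" (0 to 1); they miss things now and then, are a little off and sometimes report something else, mostly with a low value. They report only what shows in the picture. A call takes as long as a camera call. They do not tell look-alikes from the thing itself.
- finder.masks_of(picture, thing): "pixels" (480x640 bool, what is visible of it) and "extent" ([left, top, right, bottom] in pixels, round what is visible of it).
The state is a dict: "clock": time; "q": joint angles; "qd": joint speeds; "joint_torque": joint torques, N m; "tool_pos": TCP position; "eef_rot": TCP orientation; "contact_force": force on the tool from outside, world axes, zero at the start; "moment": the same for the moment, N m; "opening": opening from 0.0 (shut) to 1.0 (fully open).
Only numpy, scipy, OpenCV 4.12 (cv2) and the standard library are available. Lean on these libraries where they do the work, as an engineer would, in place of code of your own. Each camera call takes 0.05 s, during which the arm holds its last target. There are 200 camera calls.

### The job

Take the red-handled deburring tool out of its wooden stand, put its blade into the hole of the round aluminium flange at the red mark, and run it slowly one full turn counter-clockwise seen from above, pressing it outward against the edge with a light steady force (about 6 N, never above 10 N) and without letting it leave the edge until it is back at the mark. Lift it out there, put the tool back upright and fully home in its stand, let go and leave the other things on the bench alone.

Things in the scene. Friction and masses are not known exactly. Their poses are not given: they have to be found in the camera images.
- tool: Deburring tool, 130 g, upright in the wooden stand at the start. Origin at the blade's tip, z up to the handle. Blade: round steel rod, 8 mm diameter, 34 mm long, its last 4 mm tapering to 5 mm. Handle: square red plastic grip 26 x 26 mm (sides along the tool's x and y), 34 to 84 mm above the tip, with a black band at its lower end.
- blade_tip (a point): The centre of the blade's tip (the tool's origin).
- flange: Round aluminium plate, 116 mm diameter, 10 mm thick, level, top 65 mm above the table, on rubber posts over a grey 130 x 130 x 20 mm base fixed to the table. Origin: centre of its underside, x towards the red mark. The rubber gives sideways about 0.07 mm per N and springs back, not downwards. The hole goes through, 30 mm free below it.
- hole (a point): Nominal hole centre at the flange's top face; z up, x towards the red mark (a 20 x 5 mm painted stripe running outward beside the hole). The roughly cut hole is a smooth oval, its edge 20 to 28 mm from this point; its long axis is not given. Work the edge with the side of the upright blade, tip 2 to 12 mm below the top face (8 is good); enter and leave within 8 mm of the line to the mark.
- stand: Wooden block 70 x 70 x 50 mm fixed to the table, with one round upright socket in the middle of its top. Origin at the centre of its underside.
- socket (a point): Centre of the socket's mouth, on the stand's top face, 50 mm above the table. The socket is 11 mm in diameter with a 2 mm chamfer and 40 mm deep; with the tool home the underside of its handle rests on the stand's top, and the blade's tip is 34 mm below the mouth.
- wheel: Bystander: black track wheel standing on its flat side, 60 mm in diameter, 44 mm high, loose. Origin at the centre of its underside.
- bearing: Bystander: steel bearing ring lying flat, 52 mm outside, 15 mm high, loose. Origin at the centre of its underside.
- bin: Bystander: open blue plastic bin 70 x 100 x 45 mm with brass bushes in it, loose. Origin at the centre of its underside.
Not all that is in view belongs to the job. Several things look just like the stand: the one meant starts farthest from the robot's base. Of the things that look like the part that bears flange, the larger one is meant.

How it is judged:
On the way, in this order (a step that is already met when the one before it is completed fails the run):
1. the blade presses on the hole's edge with over 2 N, at the red mark (contact force between tool and flange above 2 N and z of blade_tip in the frame of hole between -0.013 and -0.0015 m and x of blade_tip in the frame of hole above 0.011 m and y of blade_tip in the frame of hole between -0.006 and 0.006 m), for 0.3 s.
2. the blade presses on the hole's edge with over 2 N, 1/8 turn past it (counter-clockwise) (contact force between tool and flange above 2 N and z of blade_tip in the frame of hole between -0.013 and -0.0015 m and x of blade_tip in the frame of hole above 0.0075 m and y of blade_tip in the frame of hole above 0.0075 m), for 0.3 s.
3. the blade presses on the hole's edge with over 2 N, 1/4 turn (counter-clockwise) (contact force between tool and flange above 2 N and z of blade_tip in the frame of hole between -0.013 and -0.0015 m and y of blade_tip in the frame of hole above 0.011 m and x of blade_tip in the frame of hole between -0.006 and 0.006 m), for 0.3 s.
4. the blade presses on the hole's edge with over 2 N, 3/8 turn (counter-clockwise) (contact force between tool and flange above 2 N and z of blade_tip in the frame of hole between -0.013 and -0.0015 m and x of blade_tip in the frame of hole below -0.0075 m and y of blade_tip in the frame of hole above 0.0075 m), for 0.3 s.
5. the blade presses on the hole's edge with over 2 N, 1/2 turn (counter-clockwise) (contact force between tool and flange above 2 N and z of blade_tip in the frame of hole between -0.013 and -0.0015 m and x of blade_tip in the frame of hole below -0.011 m and y of blade_tip in the frame of hole between -0.006 and 0.006 m), for 0.3 s.
6. the blade presses on the hole's edge with over 2 N, 5/8 turn (counter-clockwise) (contact force between tool and flange above 2 N and z of blade_tip in the frame of hole between -0.013 and -0.0015 m and x of blade_tip in the frame of hole below -0.0075 m and y of blade_tip in the frame of hole below -0.0075 m), for 0.3 s.
7. the blade presses on the hole's edge with over 2 N, 3/4 turn (counter-clockwise) (contact force between tool and flange above 2 N and z of blade_tip in the frame of hole between -0.013 and -0.0015 m and y of blade_tip in the frame of hole below -0.011 m and x of blade_tip in the frame of hole between -0.006 and 0.006 m), for 0.3 s.
8. the blade presses on the hole's edge with over 2 N, 7/8 turn (counter-clockwise) (contact force between tool and flange above 2 N and z of blade_tip in the frame of hole between -0.013 and -0.0015 m and x of blade_tip in the frame of hole above 0.0075 m and y of blade_tip in the frame of hole below -0.0075 m), for 0.3 s.
9. the blade presses on the hole's edge with over 2 N, at the red mark again, the circle closed (all of step 1), for 0.3 s.
At the end, for the whole second after the job is handed in: The tool stands in the stand's socket, released and at rest: blade tip within 4 mm of the socket's axis and at least 31 mm below its mouth (home is 34 mm), tilted less than 0.1 rad (horizontal distance between blade_tip and socket below 0.004 m and z of blade_tip in the frame of socket below -0.031 m and angle between tool's own z axis and vertical below 0.1 rad and linear speed of tool below 0.02 m/s); the robot touches nothing.
It fails at once if the tool presses on the flange with more than 10 N (contact force between tool and flange above 10 N).
It fails at once if away from the mark, the blade leaves the edge (pressure lost, drawn inward from it, or lifted out beside it) (not (x of blade_tip in the frame of hole above 0.005 m and y of blade_tip in the frame of hole between -0.009 and 0.009 m) and ((horizontal distance between blade_tip and hole between 0.0095 and 0.0135 m and z of blade_tip in the frame of hole between -0.03 and -0.001 m) or (horizontal distance between blade_tip and hole between 0.0135 and 0.025 m and z of blade_tip in the frame of hole between -0.013 and -0.0015 m and contact force between tool and flange below 0.3 N) or (horizontal distance between blade_tip and hole between 0.0095 and 0.025 m and z of blade_tip in the frame of hole between 0 and 0.004 m))).
It fails at once if the wheel is moved by more than 15 mm (distance of wheel from where it was at the start of the episode above 0.015 m).
It fails at once if the bearing is moved by more than 15 mm (distance of bearing from where it was at the start of the episode above 0.015 m).
It fails at once if the bin is moved by more than 15 mm (distance of bin from where it was at the start of the episode above 0.015 m).
It also fails if it takes over 72 s, if anything falls off the work surface, if the arm or the gripper's body presses on something with over 40 N, if the wrist force passes 120 N, or if a joint passes its speed limit or range.

## Working session

There is one attempt and no reset: what is moved stays moved. The work goes in short steps, Python scripts to look and compute and a tool call to move; the robot and the scene stay as the last step left them, time stands still between calls to the robot, and variables do not carry over. Pictures are saved under pics/ and viewed, about 8 in all and at most 12, crops included, and the job is handed in when it is done.

Besides the shell and the picture viewer there is one more tool, called in YAML: its name, and indented under it one key for each argument. carry_out: Moves the arm, as the interface text tells. Its arguments: {"type":"object","properties":{"motion":{"type":"array"},"hand":{"type":"number"},"grip_force":{"type":"number"}},"required":["motion"]}

```bash
ls; mkdir -p pics; cat > h.py <<'E'
import numpy as np, cv2
from scipy.spatial.transform import Rotation as R
from plant import monitor, snapshot, workorder, finder
def cam(p):
    Rm=cv2.Rodrigues(np.array(p['rvec'],float))[0]; return Rm,np.array(p['tvec'],float).ravel()
def world(p,mask):
    v,u=np.nonzero(mask&(p['range_z']>0)); z=p['range_z'][v,u]
    c=np.c_[(u-p['cx'])/p['fx']*z,(v-p['cy'])/p['fy']*z,z]
    Rm,t=cam(p); return (c-t)@Rm, u,v
E
python3 - <<'E'
from h import *
s=monitor.get_state(); print({k:np.round(v,3) for k,v in s.items()})
for n in ['top','side']:
    p=snapshot(n); cv2.imwrite(f'pics/{n}1.png',p['frame'][...,::-1])
    for th in ['tool','flange','stand','wheel','bearing','bin']:
        for d in finder.masks_of(p,th)[:5]:
            w,u,v=world(p,d['pixels'])
            if len(w)==0: print(n,th,d['p'],'no');continue
            hi=w[:,2]>np.percentile(w[:,2],95)-.006
            print(n,th,round(d['p'],2),np.round(d['extent']),np.round(np.median(w[hi],0),3),'min',np.round(w[hi].min(0),3),'max',np.round(w[hi].max(0),3))
E
```

```text
pics
{'clock': np.float64(0.0), 'q': array([ 1.279,  0.69 , -0.195,  1.566,  0.157,  0.902, -0.215]), 'qd': array([-0.   ,  0.   ,  0.001, -0.001, -0.   ,  0.001,  0.   ]), 'joint_torque': array([-0.0000e+00, -5.2757e+01, -1.2670e+00, -1.5343e+01, -5.3000e-02,
        7.0000e-03,  0.0000e+00]), 'tool_pos': array([ 0.2  , -0.592,  0.302]), 'eef_rot': array([ 0.987,  0.162, -0.   , -0.001]), 'contact_force': array([-0.06 , -0.074,  0.865]), 'moment': array([-0.024, -0.023, -0.042]), 'opening': np.float64(1.002)}
top tool 0.48 [236. 232. 252. 254.] [0.51  0.164 0.099] min [0.494 0.149 0.096] max [0.524 0.179 0.104]
top flange 0.85 [386. 325. 427. 362.] [ 0.303 -0.16   0.044] min [ 0.264 -0.197  0.041] max [ 0.342 -0.121  0.05 ]
top flange 0.76 [370. 225. 429. 282.] [ 0.481 -0.148  0.064] min [ 0.425 -0.205  0.061] max [ 0.54  -0.09   0.071]
top flange 0.57 [235. 232. 256. 250.] [0.51  0.164 0.099] min [0.494 0.149 0.096] max [0.523 0.179 0.104]
top stand 0.95 [294. 260. 333. 299.] [0.438 0.025 0.049] min [ 0.399 -0.012  0.046] max [0.473 0.063 0.055]
top stand 0.64 [224. 282. 265. 322.]
[... 1116 characters left out ...]
 0.427 -0.206  0.061] max [ 0.545 -0.087  0.069]
side flange 0.18 [218. 198. 279. 244.] [0.706 0.02  0.043] min [ 0.668 -0.04   0.039] max [0.759 0.073 0.048]
side stand 0.91 [314. 255. 364. 306.] [0.438 0.029 0.05 ] min [ 0.4   -0.013  0.046] max [0.479 0.067 0.055]
side stand 0.59 [275. 308. 330. 372.] [0.39 0.18 0.05] min [0.351 0.138 0.046] max [0.434 0.22  0.054]
side wheel 0.59 [294. 172. 318. 203.] [ 0.712 -0.168  0.04 ] min [ 0.684 -0.201  0.037] max [ 0.744 -0.14   0.048]
side bearing 0.59 [180. 249. 203. 274.] [0.718 0.178 0.014] min [0.693 0.151 0.011] max [0.744 0.202 0.018]
side bin 0.69 [219. 200. 281. 246.] [0.709 0.017 0.043] min [ 0.668 -0.042  0.039] max [0.759 0.073 0.048]
```

View top.

```bash
python3 - <<'E'
import cv2,numpy as np
a=cv2.imread('pics/top1.png')[120:380,200:450]; b=cv2.imread('pics/side1.png')[160:390,170:480]
cv2.imwrite('pics/top1c.png',cv2.resize(a,None,fx=2.3,fy=2.3,interpolation=2))
E
```

```text
(no output)
```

View pics/top1c.png

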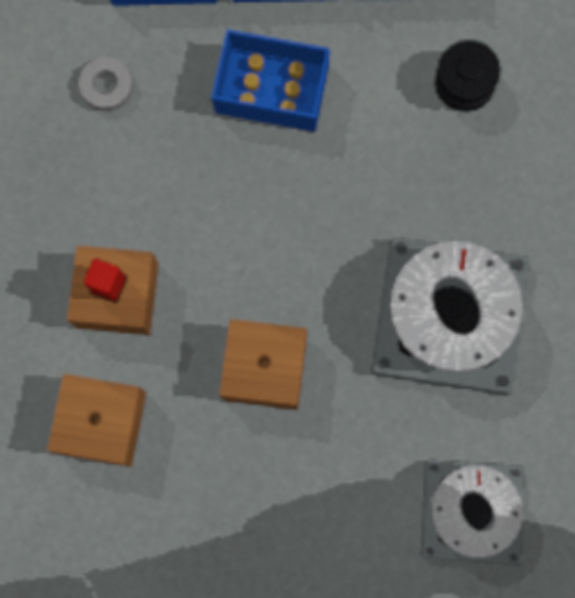

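The three stand look-alikes in the crop are at (113,290), (265,362) and (97,420). The one at (113,290) holds the tool and is 0.535 m from the base (the others are 0.44 and 0.43), so it is the farthest. The larger flange is at (457,305), with its mark up and slightly right, and the smaller one is at (478,510). Next I'll look from above the flange with the wrist camera.

```bash
cat >> h.py <<'E'
def yaw(s):
    x=R.from_quat(s['eef_rot']).as_matrix()[:,0]; return np.arctan2(x[1],x[0])
def plan(pos,yw,n=None):
    s=monitor.get_state(); Rm=R.from_quat(s['eef_rot']).as_matrix(); d=np.array(pos)-s['tool_pos']
    c,sn=np.cos(yw),np.sin(yw); Rt=np.array([[c,sn,0],[sn,-c,0],[0,0,-1]])
    rv=R.from_matrix(Rm.T@Rt).as_rotvec()
    print('pos',np.round(s['tool_pos'],4),'yaw',round(yaw(s),4),'tilt',np.round(Rm[:2,2],4),'F',np.round(s['contact_force'],2),'op',round(float(s['opening']),3),'t',s['clock'])
    print('tool-frame total cm',np.round(Rm.T@d*100,2),'rv',np.round(rv,4))
    m=n or int(max(np.ceil(np.linalg.norm(d)/.055),np.ceil(np.linalg.norm(rv)/.17),1))
    out=[];p=s['tool_pos'].copy();Rc=Rm.copy()
    for i in range(m):
        r=np.r_[np.round(Rc.T@(d/m)*100,2),np.round(rv/m,4)];out+=list(r);Rc=Rc@R.from_rotvec(rv/m).as_matrix()
    print(m,'rows',[float(x) for x in out])
E
python3 - <<'E'
from h import *
p=snapshot('wrist'); print(np.round(p['hand_eye'],4),p['fx'],p['cx'],p['cy'])
plan([0.47,-0.148,0.28],0.0)
E
```

```text
[[-1.000e-04 -9.491e-01 -3.150e-01  8.250e-02]
 [ 1.000e+00 -2.000e-04  2.000e-04  6.000e-04]
 [-3.000e-04 -3.150e-01  9.491e-01 -8.200e-02]
 [ 0.000e+00  0.000e+00  0.000e+00  1.000e+00]] 371.64829954431775 317.3558252839354 239.30436514158038
pos [ 0.2001 -0.5921  0.3028] yaw 0.3258 tilt [ 0.0001 -0.0001] F [0.54 0.59 0.25] op 0.999 t 0.75
tool-frame total cm [ 39.79 -33.44   2.27] rv [ 1.000e-04 -0.000e+00  3.258e-01]
10 rows [3.98, -3.34, 0.23, 0.0, -0.0, 0.0326, 3.87, -3.47, 0.23, 0.0, -0.0, 0.0326, 3.75, -3.6, 0.23, 0.0, -0.0, 0.0326, 3.63, -3.72, 0.23, 0.0, -0.0, 0.0326, 3.51, -3.83, 0.23, 0.0, -0.0, 0.0326, 3.38, -3.94, 0.23, 0.0, -0.0, 0.0326, 3.25, -4.05, 0.23, 0.0, -0.0, 0.0326, 3.12, -4.16, 0.23, 0.0, -0.0, 0.0326, 2.98, -4.26, 0.23, 0.0, -0.0, 0.0326, 2.84, -4.35, 0.23, 0.0, -0.0, 0.0326]
```

carry_out:
  motion: [4.0,-3.3,0.2,0,0,0.033,3.9,-3.5,0.2,0,0,0.033,3.8,-3.6,0.2,0,0,0.033,3.6,-3.7,0.2,0,0,0.033,3.5,-3.8,0.2,0,0,0.033,3.4,-3.9,0.2,0,0,0.033,3.3,-4.0,0.2,0,0,0.033,3.1,-4.2,0.2,0,0,0.033]

```text
clock: 1.75
tool_pos: [0.4188, -0.2366, 0.2869]
eef_rot: [1.0, 0.03, 0.0, 0.0]
contact_force: [1.0, -0.2, 0.4]
opening: 1.0
```

carry_out:
  motion: [3.0,-4.3,0.2,0,0,0.033,2.0,-4.4,0.2,0,0,0.033,0,0,0,0,0,0]

```text
clock: 2.12
tool_pos: [0.4658, -0.1441, 0.2827]
eef_rot: [1.0, 0.002, 0.001, -0.001]
contact_force: [0.5, -1.4, 0.2]
opening: 1.003
```

```bash
cat >> h.py <<'E'
def wray(p,s,u,v):
    u=np.asarray(u,float);v=np.asarray(v,float)
    x=u-p['cx'];y=v-p['cy'];r=np.hypot(x/p['fx'],y/p['fy'])+1e-9
    d=np.stack([np.sin(r)*(x/p['fx'])/r,np.sin(r)*(y/p['fy'])/r,np.cos(r)],-1)
    H=np.array(p['hand_eye']);Rm=R.from_quat(s['eef_rot']).as_matrix()
    return np.array(s['tool_pos'])+Rm@H[:3,3], d@H[:3,:3].T@Rm.T, d[...,2]
def wplane(p,s,u,v,z):
    o,d,_=wray(p,s,u,v); return o+d*((z-o[2])/d[...,2])[...,None]
def wdepth(p,s):
    v,u=np.mgrid[:480,:640]; o,d,dz=wray(p,s,u,v); Z=p['range_z']
    return o+d*(Z/dz)[...,None]
E
python3 - <<'E'
from h import *
s=monitor.get_state();p=snapshot('wrist');np.savez('w1.npz',**{k:v for k,v in p.items()},tool_pos=s['tool_pos'],eef_rot=s['eef_rot'])
W=wdepth(p,s); print(s['clock'],s['tool_pos'],yaw(s))
cv2.imwrite('pics/w1.png',p['frame'][...,::-1])
for th in ['flange','stand','tool']:
  for d in finder.masks_of(p,th)[:3]:
    w=W[d['pixels']&(p['range_z']>0)]; 
    print(th,round(d['p'],2),np.round(d['extent']),np.round(np.median(w,0),4),np.round(w.min(0),3),np.round(w.max(0),3))
E
```

```text
2.125 [ 0.46576207 -0.14406245  0.28271732] 0.004521105111723775
flange 0.9 [252. 129. 390. 266.] [ 0.486  -0.1476  0.065 ] [ 0.398 -0.219 -0.002] [ 0.542 -0.081  0.068]
flange 0.65 [  0. 164.  36. 201.] [0.5126 0.1533 0.0815] [0.495 0.146 0.052] [0.529 0.172 0.102]
flange 0.59 [296. 330. 367. 370.] [ 0.3215 -0.1598  0.044 ] [ 0.275 -0.198  0.013] [ 0.344 -0.122  0.047]
stand 0.94 [  8. 138.  80. 209.] [0.5148 0.1338 0.0486] [ 0.466  0.124 -0.001] [0.551 0.219 0.053]
stand 0.93 [110. 194. 195. 284.] [0.4458 0.016  0.0495] [ 0.379 -0.014 -0.002] [0.48  0.095 0.052]
stand 0.85 [ 21. 234.  86. 315.] [0.4004 0.1599 0.0485] [ 0.324 -0.066 -0.002] [0.498 0.219 0.283]
tool 0.84 [  0. 166.  35. 201.] [0.5128 0.1532 0.0812] [ 0.495  0.146 -0.   ] [0.529 0.271 0.102]
```

View pics/w1.png

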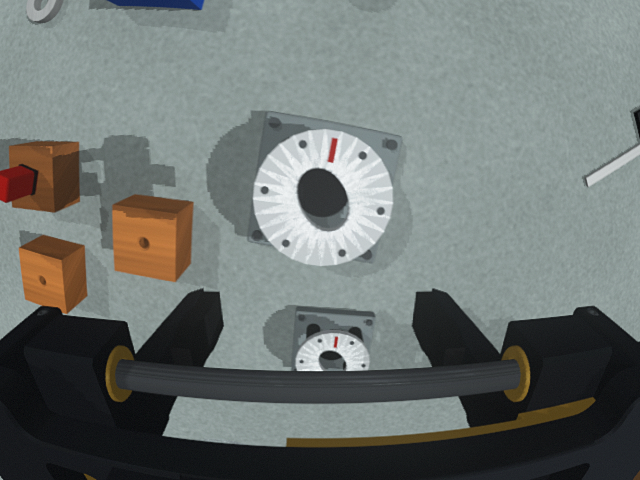

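The flange centre is at about (323,197), with its mark at (333,150). I'll drop closer for a metric measurement of the hole.

carry_out:
  motion: [-0.5,0.2,5.5,0,0,0,-0.5,0.2,5.5,0,0,0,0,0,0,0,0,0,0,0,0,0,0,0]

```text
clock: 2.82
tool_pos: [0.4544, -0.1537, 0.1741]
eef_rot: [1.0, -0.003, 0.001, 0.0]
contact_force: [0.1, -0.0, -0.0]
opening: 1.003
```

```bash
cat >> h.py <<'E'
def rect(p,s,c,z,half,px):
    n=int(2*half/px); i=np.arange(n)
    X,Y=np.meshgrid(c[0]+half-i*px, c[1]+half-i*px, indexing='ij')   # rows: -x, cols: -y
    P=np.stack([X,Y,np.full_like(X,z)],-1)
    H=np.array(p['hand_eye']);Rm=R.from_quat(s['eef_rot']).as_matrix()
    q=((P-s['tool_pos'])@Rm-H[:3,3])@H[:3,:3]
    rr=np.hypot(q[...,0],q[...,1]);th=np.arctan2(rr,q[...,2])
    u=p['cx']+p['fx']*th*q[...,0]/rr; v=p['cy']+p['fy']*th*q[...,1]/rr
    return cv2.remap(p['frame'],u.astype('float32'),v.astype('float32'),cv2.INTER_CUBIC)
E
python3 - <<'E'
from h import *
s=monitor.get_state();p=snapshot('wrist');np.savez('w2.npz',**p,tool_pos=s['tool_pos'],eef_rot=s['eef_rot'])
print(s['clock'],s['tool_pos'],yaw(s),s['contact_force'])
W=wdepth(p,s); d=finder.masks_of(p,'flange')[0]
m=d['pixels']; w=W[m]; w=w[abs(w[:,2]-.065)<.005]; print(np.median(w,0),w.min(0),w.max(0), d['p'],d['extent'])
im=rect(p,s,(0.482,-.147),.065,.065,.00025); cv2.imwrite('pics/r2.png',im[...,::-1])
E
```

```text
2.825 [ 0.45436754 -0.15370441  0.17413044] -0.005872706952348834 [ 0.11575234 -0.00952244 -0.02657165]
[ 0.48947097 -0.14878257  0.06501588] [ 0.42494299 -0.20576159  0.06001469] [ 0.54206943 -0.08978814  0.068232  ] 0.81 [201.8, 113.8, 408.5, 318.8]
```

View pics/r2.png

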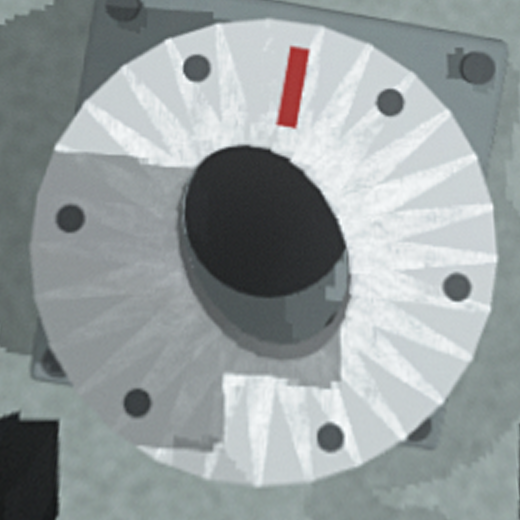

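The rectified top face shows the hole spanning cols 180–349 and rows 146–357, its long axis from upper left to lower right. The mark is at (292,87) and the disc centre at about (264,253). I'll fit these.

```bash
cat > fit.py <<'E'
from h import *
from scipy.optimize import least_squares
def fit(fn,z=.065):
    p=dict(np.load(fn)); s=p; c0=np.array([.482,-.147]); px=.0002;half=.065
    im=rect(p,s,c0,z,half,px); g=cv2.GaussianBlur(cv2.cvtColor(im,cv2.COLOR_RGB2GRAY),(0,0),1.5).astype(float)
    h,sa,v=cv2.split(cv2.cvtColor(im,cv2.COLOR_RGB2HSV))
    def toxy(r,c): return np.c_[c0[0]+half-r*px,c0[1]+half-c*px]
    r,c=np.nonzero(((h<8)|(h>172))&(sa>120)&(v>60)); mk=np.median(toxy(r,c),0); red=toxy(r,c)
    def scan(cen,r0,r1,sign,n=180):
        out=[]
        for t in np.linspace(0,2*np.pi,n,endpoint=False):
            rr=np.arange(r0,r1,.0001); x=cen[0]+rr*np.cos(t); y=cen[1]+rr*np.sin(t)
            gg=cv2.remap(g.astype('float32'),((c0[1]+half-y)/px).astype('float32')[None],((c0[0]+half-x)/px).astype('float32')[None],1)[0]
            dg=sign*np.gradient(gg); k=np.argmax(dg); out.append((t,rr[k],dg[k]))
        return np.array(out)
    cen=np.array([.4838,-.148])
    o=scan(cen,.054,.062,-1); o=o[o[:,2]>1]
    xy=cen+o[:,1:2]*np.c_[np.cos(o[:,0]),np.sin(o[:,0])]
    L=least_squares(lambda a:np.hypot(*(xy-a[:2]).T)-a[2],[*cen,.058],loss='soft_l1',f_scale=.0003).x
    print('disc',np.round(L,5),'mark',mk,'markdir',np.arctan2(*(mk-L[:2])[::-1]),'red area mm2',len(red)*px*px*1e6)
    e=red-mk; V=np.linalg.svd(e,full_matrices=False)[2][0]; print('stripe axis',np.arctan2(*(V*np.sign(V@(mk-L[:2])))[::-1]))
    o=scan(L[:2],.017,.031,1); 
    A=lambda t:np.stack([np.ones_like(t)]+[f(k*t) for k in (1,2,3,4) for f in (np.cos,np.sin)],-1)
    ls=least_squares(lambda a:A(o[:,0])@a-o[:,1],np.r_[.024,np.zeros(8)],loss='cauchy',f_scale=.0002)
    res=o[:,1]-A(o[:,0])@ls.x; print('fourier mm',np.round(ls.x*1e3,2),'med res',np.median(abs(res))*1e3,'outl',np.sum(abs(res)>.0006), np.round(np.degrees(o[abs(res)>.0006,0])))
    return L,ls.x
if __name__=='__main__':
    fit('w2.npz'); fit('w1.npz')
E
python3 fit.py
```

```text
disc [ 0.48396 -0.14782  0.05821] mark [ 0.5254 -0.1552] markdir -0.17616191835788922 red area mm2 86.12
stripe axis -0.17029828977265232
fourier mm [ 2.357e+01 -9.000e-02 -7.000e-02  2.610e+00  2.930e+00  7.000e-02
 -2.000e-02 -4.000e-02  4.700e-01] med res 0.11249553078367287 outl 30 [ 46.  48.  50.  52.  54.  56.  58.  60.  62.  64.  66.  68.  72.  74.
  76. 164. 166. 168. 170. 172. 174. 176. 178. 180. 182. 184. 218. 220.
 222. 224.]
disc [ 0.48364 -0.14841  0.05824] mark [ 0.5248 -0.1558] markdir -0.17763301986668223 red area mm2 69.52000000000001
stripe axis -0.17548617565776978
fourier mm [ 2.343e+01 -1.000e-01 -1.700e-01  2.760e+00  2.960e+00 -1.000e-02
  9.000e-02 -1.100e-01  3.300e-01] med res 0.11372607443995396 outl 2 [242. 254.]
```

The fit is consistent: an ellipse of about 28 × 20 mm semi-axes centred at (0.4838,-0.148), long axis 0.416 rad, mark direction -0.175 rad. Now I'll look at the tool.

carry_out:
  motion: [0,-2,-5,0,0,0,0.3,-5.5,-2.5,0,0,0,0.3,-6,0,0,0,0,0.3,-6,0,0,0,0,0.3,-6,0,0,0,0,0.3,-6,0,0,0,0,0,-0.5,0,0,0,0,0,0,0,0,0,0]

```text
clock: 3.92
tool_pos: [0.4703, 0.1672, 0.2492]
eef_rot: [1.0, -0.002, 0.001, -0.0]
contact_force: [-0.5, -0.9, 0.5]
opening: 1.0
```

```bash
python3 - <<'E'
from h import *
s=monitor.get_state();p=snapshot('wrist');np.savez('w3.npz',**p,tool_pos=s['tool_pos'],eef_rot=s['eef_rot'])
print(s['clock'],s['tool_pos'],yaw(s),s['q'].round(2))
W=wdepth(p,s)
for d in finder.masks_of(p,'tool')[:1]:
  w=W[d['pixels']&(p['range_z']>0)]; t=w[abs(w[:,2]-.1)<.004]; t=t[np.hypot(*(t[:,:2]-np.median(t[:,:2],0)).T)<.03]
  print(d['p'],d['extent'],np.median(t,0),t.min(0),t.max(0),cv2.minAreaRect(t[:,:2].astype('float32')*1000))
for d in finder.masks_of(p,'stand')[:3]:
  w=W[d['pixels']&(p['range_z']>0)]; t=w[abs(w[:,2]-.05)<.003]
  print(d['p'],d['extent'],cv2.minAreaRect(t[:,:2].astype('float32')*1000),np.median(t[:,2]))
a=rect(p,s,(.505,.165),.1,.04,.0002); b=rect(p,s,(.505,.165),.05,.05,.00025)
cv2.imwrite('pics/r3.png',np.hstack([a,b])[...,::-1])
E
```

```text
3.925 [0.47030642 0.16721606 0.24915942] -0.003649032253570984 [-0.48  0.61  0.08  2.01 -0.09  0.52 -1.92]
0.91 [296.9, 151.0, 345.4, 207.5] [0.512578   0.16434207 0.09974815] [0.49736981 0.14903893 0.09605981] [0.52761198 0.17970938 0.10232312] ((511.8681335449219, 164.39710998535156), (25.923383712768555, 26.938188552856445), 66.97807312011719)
0.78 [274.5, 124.2, 374.0, 223.7] ((511.8542175292969, 164.01681518554688), (70.82533264160156, 70.53973388671875), 83.3504867553711) 0.04999677839740968
0.63 [263.9, 249.1, 354.0, 351.7] ((391.85491943359375, 177.7960662841797), (70.95759582519531, 71.75558471679688), 78.7312240600586) 0.04987586232866781
0.56 [420.2, 204.2, 522.5, 303.7] ((439.4527893066406, 25.7918643951416), (71.63005065917969, 70.84864044189453), 81.63862609863281) 0.049946683524064894
```

View pics/r3.png

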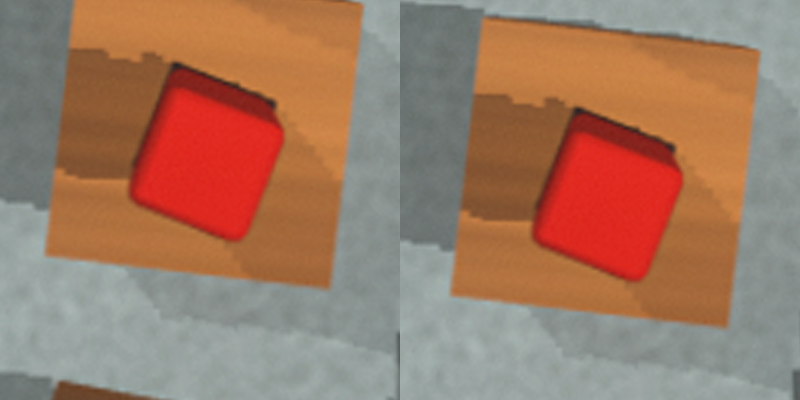

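The handle centre is (0.5119,0.1643) with its top at 0.0998, and the stand centre is (0.5119,0.1640) at 0.05 high, which agree. The handle's sides lie at about -22° and 68°.

```bash
python3 - <<'E'
from h import *
p=dict(np.load('w3.npz'))
a=rect(p,p,(.505,.165),.1,.04,.0002).astype(int)
m=((a[...,0]>185)&(a[...,1]<70)).astype('uint8'); m=cv2.morphologyEx(m,cv2.MORPH_OPEN,np.ones((5,5)))
r,c=np.nonzero(m); P=np.c_[.505+.04-r*.0002,.165+.04-c*.0002].astype('float32')*1000
print(cv2.minAreaRect(P))
plan([.5119,.1643,.15],-.375,8)
E
```

```text
((512.14111328125, 163.203369140625), (23.954669952392578, 24.326169967651367), 68.20010375976562)
pos [0.4703 0.1651 0.2484] yaw -0.0076 tilt [ 0.0008 -0.0008] F [-0.51  0.12  0.26] op 1.0 t 4.075
tool-frame total cm [4.15 0.04 9.85] rv [ 0.0006 -0.001   0.3674]
8 rows [0.52, 0.01, 1.23, 0.0001, -0.0001, 0.0459, 0.52, -0.02, 1.23, 0.0001, -0.0001, 0.0459, 0.52, -0.04, 1.23, 0.0001, -0.0001, 0.0459, 0.51, -0.07, 1.23, 0.0001, -0.0001, 0.0459, 0.51, -0.09, 1.23, 0.0001, -0.0001, 0.0459, 0.51, -0.11, 1.23, 0.0001, -0.0001, 0.0459, 0.5, -0.14, 1.23, 0.0001, -0.0001, 0.0459, 0.49, -0.16, 1.23, 0.0001, -0.0001, 0.0459]
```

carry_out:
  motion: [0.52,0.01,1.2,0,0,0.0465,0.52,-0.02,1.2,0,0,0.0465,0.52,-0.04,1.2,0,0,0.0465,0.51,-0.07,1.2,0,0,0.0465,0.51,-0.09,1.2,0,0,0.0465,0.51,-0.11,1.2,0,0,0.0465,0.5,-0.14,1.2,0,0,0.0465,0.49,-0.16,1.2,0,0,0.0465]

```text
clock: 5.08
tool_pos: [0.5119, 0.1667, 0.1509]
eef_rot: [0.982, -0.189, 0.0, 0.0]
contact_force: [-0.1, -0.1, -0.2]
opening: 1.001
```

carry_out:
  motion: [0,0,0,0,0,0,0,0,0,0,0,0]

```text
clock: 5.32
tool_pos: [0.5115, 0.1667, 0.1518]
eef_rot: [0.982, -0.187, 0.0, 0.0]
contact_force: [0.6, 0.5, -0.8]
opening: 1.002
```

```bash
python3 - <<'E'
from h import *
plan([.5119,.1642,.12],-.381,3); print(monitor.get_state()['q'].round(2))
E
```

```text
pos [0.5115 0.1667 0.1518] yaw -0.376 tilt [ 0. -0.] F [ 0.59  0.47 -0.79] op 1.002 t 5.325
tool-frame total cm [0.12 0.22 3.18] rv [-0.    -0.     0.005]
3 rows [0.04, 0.07, 1.06, -0.0, -0.0, 0.0017, 0.04, 0.07, 1.06, -0.0, -0.0, 0.0017, 0.04, 0.07, 1.06, -0.0, -0.0, 0.0017]
[-0.47  0.82  0.12  1.96 -0.25  0.38 -2.11]
```

carry_out:
  motion: [0.06,0.1,1.0,0,0,0.002,0.06,0.12,1.0,0,0,0.003,0,0,1.2,0,0,0,0,0,0,0,0,0,0,0,0,0,0,0]

```text
clock: 5.95
tool_pos: [0.5119, 0.1641, 0.1196]
eef_rot: [0.982, -0.189, -0.0, 0.0]
contact_force: [0.0, -0.1, -0.1]
opening: 1.0
```

```bash
python3 - <<'E'
from h import *
plan([.5119,.1642,.12],-.381,1)
for i in range(6):
    snapshot('side'); s=monitor.get_state(); print(s['tool_pos'].round(5),s['contact_force'].round(2),round(yaw(s),4))
E
```

```text
pos [0.5119 0.1641 0.1196] yaw -0.3812 tilt [-0.0001 -0.0001] F [ 0.04 -0.06 -0.11] op 1.0 t 5.95
tool-frame total cm [-0.   -0.01 -0.04] rv [ 0.0001  0.0001 -0.0002]
1 rows [-0.0, -0.01, -0.04, 0.0001, 0.0001, -0.0002]
[0.51204 0.16419 0.11982] [-0.31  0.41 -0.54] -0.3812
[0.51203 0.16422 0.11991] [ 0.01 -0.02 -0.02] -0.3812
[0.51206 0.16423 0.11999] [-0.69 -0.26 -0.31] -0.3812
[0.51208 0.16426 0.12005] [-0.4  -0.65  0.04] -0.3811
[0.51203 0.16424 0.11999] [-0.24  0.22 -1.23] -0.3811
[0.51201 0.16425 0.11997] [0.09 0.3  0.73] -0.3811
```

carry_out:
  motion: [0,0,0,0,0,0,0,0,0,0,0,0,0,0,0,0,0,0,0,0,0,0,0,0,0,0,0,0,0,0,0,0,0,0,0,0]
  hand: 0
  grip_force: 55

```text
clock: 7.0
tool_pos: [0.5119, 0.1642, 0.1197]
eef_rot: [0.982, -0.189, 0.0, 0.0]
contact_force: [-0.5, -0.5, -0.4]
opening: 0.34
```

```bash
python3 - <<'E'
from h import *
plan([.5119,.1642,.12],-.381,1)
for i in range(4):
    snapshot('side'); s=monitor.get_state(); print(s['tool_pos'].round(5),s['contact_force'].round(2),s['moment'].round(3),round(yaw(s),4))
E
```

```text
pos [0.5119 0.1642 0.1197] yaw -0.3812 tilt [ 0. -0.] F [-0.5  -0.47 -0.39] op 0.34 t 7.0
tool-frame total cm [ 0.   -0.   -0.03] rv [ 0.     -0.     -0.0002]
1 rows [0.0, -0.0, -0.03, 0.0, -0.0, -0.0002]
[0.51191 0.16417 0.11971] [ 1.05  0.23 -0.38] [ 0.279 -0.19  -0.047] -0.3812
[0.51189 0.16416 0.1197 ] [-0.44  0.38 -0.62] [ 0.076 -0.019 -0.008] -0.3812
[0.5119  0.16412 0.11969] [0.15 0.42 0.48] [ 0.074  0.006 -0.055] -0.3812
[0.51191 0.16416 0.11971] [ 0.42 -0.03  0.13] [ 0.078 -0.017  0.045] -0.3812
```

carry_out:
  motion: [0,0,0,0,0,0,0,0,0,0,0,0]

```text
clock: 7.45
tool_pos: [0.5119, 0.1642, 0.1197]
eef_rot: [0.982, -0.189, 0.0, -0.0]
contact_force: [0.2, -0.3, 0.3]
opening: 0.288
```

```bash
python3 - <<'E'
from h import *
s=monitor.get_state();print(s['opening'],s['clock'])
p=snapshot('wrist'); im=p['frame'][140:420,170:470]; cv2.imwrite('pics/w4.png',cv2.resize(im,None,fx=2,fy=2)[...,::-1])
E
```

```text
0.2875511492857575 7.45
```

View pics/w4.png

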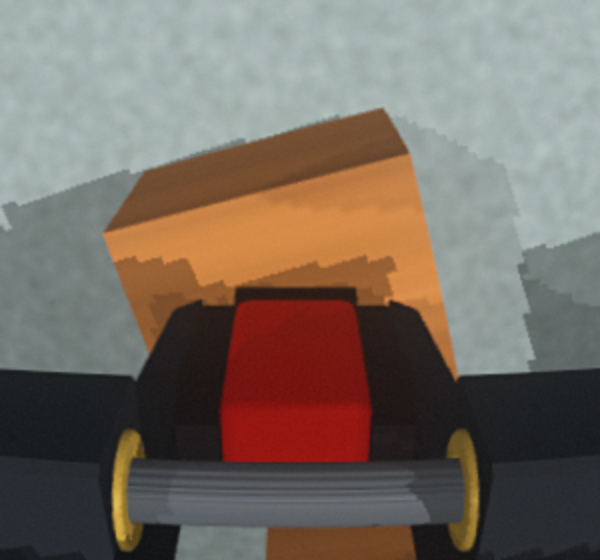

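Gripped: the opening is 25.3 mm, and the handle sits flat between the pads with the stand behind. I'll lift straight up.

carry_out:
  motion: [0,0,0,0,0,0,0,0,-0.5,0,0,0,0,0,-1.5,0,0,0,0,0,-2,0,0,0,0,0,-2.5,0,0,0,0,0,-1,0,0,0,0,0,0,0,0,0,0,0,0,0,0,0]

```text
clock: 8.5
tool_pos: [0.5115, 0.1641, 0.1942]
eef_rot: [0.982, -0.189, -0.0, 0.0]
contact_force: [0.8, -0.2, -0.4]
opening: 0.291
```

```bash
python3 - <<'E'
from h import *
plan([.4966,-.1503,.194],-.381,8)
E
```

```text
pos [0.5115 0.1641 0.1942] yaw -0.381 tilt [-0.0011 -0.0004] F [ 0.77 -0.2  -0.37] op 0.291 t 8.5
tool-frame total cm [10.31 29.74  0.03] rv [ 0.0007  0.0009 -0.    ]
8 rows [1.29, 3.72, 0.0, 0.0001, 0.0001, -0.0, 1.29, 3.72, 0.0, 0.0001, 0.0001, -0.0, 1.29, 3.72, 0.0, 0.0001, 0.0001, -0.0, 1.29, 3.72, 0.0, 0.0001, 0.0001, -0.0, 1.29, 3.72, 0.0, 0.0001, 0.0001, -0.0, 1.29, 3.72, 0.0, 0.0001, 0.0001, -0.0, 1.29, 3.72, 0.0, 0.0001, 0.0001, -0.0, 1.29, 3.72, 0.0, 0.0001, 0.0001, -0.0]
```

carry_out:
  motion: [0.9,2.74,0,0,0,0,1.4,4,0,0,0,0,1.5,4.2,0,0,0,0,1.6,4.5,0,0,0,0,1.5,4.3,0,0,0,0,1.5,4.2,0,0,0,0,1.2,3.8,0,0,0,0,0.7,2,0,0,0,0]

```text
clock: 9.5
tool_pos: [0.4958, -0.153, 0.1939]
eef_rot: [0.982, -0.191, -0.001, 0.001]
contact_force: [0.1, -0.2, -1.1]
opening: 0.289
```

carry_out:
  motion: [0,0,0,0,0,0,0,0,0,0,0,0]

```text
clock: 9.75
tool_pos: [0.4968, -0.1487, 0.1942]
eef_rot: [0.982, -0.189, -0.001, -0.001]
contact_force: [-0.5, -0.2, -1.0]
opening: 0.294
```

```bash
python3 - <<'E'
from h import *
plan([.4966,-.1503,.1607],-.381,3)
p=snapshot('side'); d=finder.masks_of(p,'tool')[:2]; print([(x['p'],x['extent']) for x in d])
w,u,v=world(p,d[0]['pixels']); print(np.median(w,0),w.min(0),w.max(0))
x=int(np.mean(d[0]['extent'][::2]));y=int(np.mean(d[0]['extent'][1::2]))
im=p['frame'][y-50:y+70,x-70:x+70]; cv2.imwrite('pics/s5.png',cv2.resize(im,None,fx=4,fy=4,interpolation=2)[...,::-1])
E
```

```text
pos [ 0.4968 -0.1487  0.1942] yaw -0.3796 tilt [-0.001   0.0014] F [-0.45 -0.19 -1.02] op 0.294 t 9.75
tool-frame total cm [0.05 0.16 3.35] rv [-0.0009  0.0015  0.0014]
3 rows [0.02, 0.05, 1.12, -0.0003, 0.0005, 0.0005, 0.02, 0.05, 1.12, -0.0003, 0.0005, 0.0005, 0.02, 0.05, 1.12, -0.0003, 0.0005, 0.0005]
[(0.61, [369.8, 166.8, 383.2, 201.6])]
[ 0.48859699 -0.1425726   0.15304286] [ 0.47623087 -0.15836024  0.09814929] [ 0.501399   -0.1153857   0.19963191]
```

View pics/s5.png

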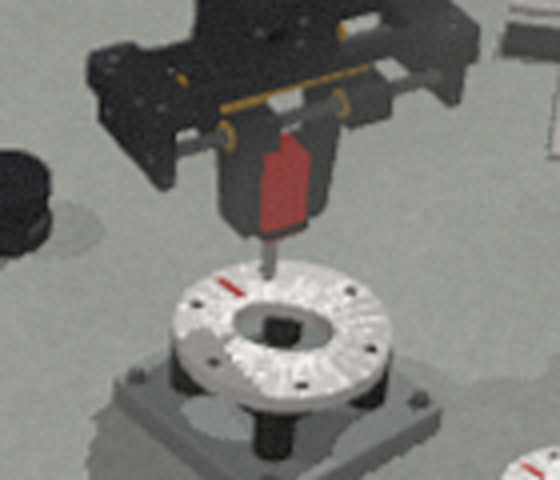

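The side view shows the blade vertical under the handle, tip at crop (268,278), clear of the flange. I'll descend into the hole beside the mark.

carry_out:
  motion: [0.02,0,1.1,0,0,0,0,0,1.1,0,0,0,0,0,1.1,0,0,0,0,0,0,0,0,0,0,0,0,0,0,0,0,0,0,0,0,0]

```text
clock: 10.6
tool_pos: [0.4972, -0.1504, 0.162]
eef_rot: [0.982, -0.189, 0.0, 0.0]
contact_force: [0.3, -0.9, -0.5]
opening: 0.294
```

```bash
cat > arc.py <<'E'
from h import *
import json,sys
from scipy.optimize import least_squares
LT=.1037; PM=-.1755; KF=.00007
TH0=dict(c=[.4838,-.1481],a=.028,b=.020,phi=.416)
def tipof(s): return s['tool_pos']+R.from_quat(s['eef_rot']).as_matrix()@[0,0,LT]
def sample(n=4):
    L=[monitor.get_state()]
    for _ in range(n-1): snapshot('side'); L.append(monitor.get_state())
    return (np.mean([tipof(s) for s in L],0),np.mean([s['contact_force'] for s in L],0),L[-1],
            np.array([s['contact_force'] for s in L]))
def curve(m,n=2880):   # m=[cx,cy,a,b,phi]; tip path (unloaded) and outward normals vs ellipse param
    t=np.linspace(0,2*np.pi,n,endpoint=False); c,s_=np.cos(m[4]),np.sin(m[4]); Q=np.array([[c,-s_],[s_,c]])
    E=np.c_[m[2]*np.cos(t),m[3]*np.sin(t)]; N=np.c_[np.cos(t)/m[2],np.sin(t)/m[3]]; N/=np.linalg.norm(N,axis=1)[:,None]
    return np.array(m[:2])+(E-.004*N)@Q.T, N@Q.T
def flframe(xy,c): 
    d=xy-np.array(c); return np.array([d@[np.cos(PM),np.sin(PM)], d@[-np.sin(PM),np.cos(PM)]])
E
python3 - <<'E'
from arc import *
tip,F,s,Fs=sample(6); print('tip',tip.round(5),'F',F.round(2),'pos',s['tool_pos'].round(5),'yaw',yaw(s),'z',R.from_quat(s['eef_rot']).as_matrix()[:,2].round(4),s['clock'])
print('flange frame mm',1e3*flframe(tip[:2],TH0['c']))
m=[*TH0['c'],.028,.020,.416];P,N=curve(m); f=np.array([flframe(x,TH0['c']) for x in P]); k=np.argmin(abs(f[:,1])+10*(f[:,0]<0)); print('touch at mark',P[k].round(5),N[k].round(3),f[k]*1e3, 'normal angle',np.arctan2(N[k,1],N[k,0]))
p=snapshot('side'); Rm,t=cam(p); q=Rm@np.array([.4968,-.1487,.0905])+t; print('pred tip px of earlier view',p['fx']*q[0]/q[2]+p['cx'],p['fy']*q[1]/q[2]+p['cy'])
E
```

```text
tip [ 0.49725 -0.1504   0.05831] F [ 0.06  0.23 -1.64] pos [ 0.49713 -0.15035  0.16195] yaw -0.3812141704534671 z [ 5.e-04 -2.e-04 -1.e+00] 10.85
flange frame mm [13.6446773   0.08734494]
touch at mark [ 0.50378 -0.15165] [ 0.842 -0.539] [ 2.02932964e+01 -9.09850846e-03] normal angle -0.569215146121139
pred tip px of earlier view 372.8627339801772 202.8753333644505
```

```bash
cat >> arc.py <<'E'
YW=-.3812; EX=np.array([np.cos(YW),np.sin(YW)]); EY=np.array([np.sin(YW),-np.cos(YW)])
def rows(cmd,pts,save=True):
    out=[];c=np.array(cmd)
    for p in pts:
        d=np.round(np.array([(p-c)@EX,(p-c)@EY])*100,2)+0.; c=c+(d[0]*EX+d[1]*EY)/100
        out+=[float(d[0]),float(d[1]),0,0,0,0]
    if save: json.dump(list(c),open('cmd.json','w'))
    print('ROWS',out,'cmd',c.round(5))
E
python3 - <<'E'
from arc import *
tip,F,s,_=sample(2); print(tip)
P0=np.array([.50378,-.15165]);n=np.array([.842,-.539])
q=P0-.0008*n
rows(tip[:2],[tip[:2]+(q-tip[:2])*f for f in (.25,.5,.75,1)]+[q]*3)
E
```

```text
[ 0.49712538 -0.15033648  0.05816919]
ROWS [0.15, -0.04, 0, 0, 0, 0, 0.14, -0.03, 0, 0, 0, 0, 0.15, -0.04, 0, 0, 0, 0, 0.15, -0.03, 0, 0, 0, 0, 0.0, 0.0, 0, 0, 0, 0, 0.0, 0.0, 0, 0, 0, 0, 0.0, 0.0, 0, 0, 0, 0] cmd [ 0.50312 -0.15123]
```

carry_out:
  motion: [0.15,-0.04,0.05,0,0,0,0.14,-0.03,0.05,0,0,0,0.15,-0.04,0,0,0,0,0.15,-0.03,0,0,0,0,0,0,0,0,0,0,0,0,0,0,0,0]

```text
clock: 11.7
tool_pos: [0.5029, -0.1512, 0.1607]
eef_rot: [0.982, -0.189, -0.0, 0.0]
contact_force: [-0.4, -0.4, -1.0]
opening: 0.29
```

```bash
python3 - <<'E'
from arc import *
tip,F,s,_=sample(4); print(tip.round(5),F.round(2),s['clock'],json.load(open('cmd.json')))
json.dump(list(tip[:2]),open('cmd.json','w'))
n=np.array([.842,-.539])
rows(tip[:2],[tip[:2]+.0001*k*n for k in range(1,6)])
E
```

```text
[ 0.50294 -0.15119  0.05701] [ 0.22 -0.28 -1.61] 11.85 [0.5031227218840826, -0.15123197344584619]
ROWS [0.01, 0.0, 0, 0, 0, 0, 0.01, 0.0, 0, 0, 0, 0, 0.01, 0.01, 0, 0, 0, 0, 0.01, 0.0, 0, 0, 0, 0, 0.01, 0.0, 0, 0, 0, 0] cmd [ 0.50336 -0.15147]
```

carry_out:
  motion: [0.01,0,0,0,0,0,0.01,0,0,0,0,0,0.01,0.01,0,0,0,0,0.01,0,0,0,0,0,0.01,0,0,0,0,0,0,0,0,0,0,0]

```text
clock: 12.6
tool_pos: [0.5035, -0.1515, 0.1607]
eef_rot: [0.982, -0.189, 0.0, 0.0]
contact_force: [0.4, -1.5, -2.5]
opening: 0.294
```

```bash
python3 - <<'E'
from arc import *
tip,F,s,_=sample(4); print(tip.round(5),F.round(2),s['clock'],json.load(open('cmd.json')))
n=np.array([.842,-.539]);c=json.load(open('cmd.json'))
rows(c,[c+.0001*k*n for k in range(1,6)],save=False)
E
```

```text
[ 0.50345 -0.15147  0.05702] [-0.02 -0.3  -1.56] 12.75 [0.5033637317603468, -0.1514696485292587]
ROWS [0.01, 0.0, 0, 0, 0, 0, 0.01, 0.0, 0, 0, 0, 0, 0.01, 0.01, 0, 0, 0, 0, 0.01, 0.0, 0, 0, 0, 0, 0.01, 0.0, 0, 0, 0, 0] cmd [ 0.50379 -0.15175]
```

carry_out:
  motion: [0.01,0,0,0,0,0,0.01,0,0,0,0,0,0.01,0.01,0,0,0,0,0.01,0,0,0,0,0,0.01,0,0,0,0,0,0,0,0,0,0,0]

```text
clock: 13.5
tool_pos: [0.5038, -0.1517, 0.1607]
eef_rot: [0.982, -0.189, -0.0, 0.0]
contact_force: [-1.0, 0.2, -1.6]
opening: 0.285
```

```bash
python3 - <<'E'
from arc import *
tip,F,s,_=sample(4); print(tip.round(5),F.round(2),s['clock'])
json.dump([0.50379,-.15175],open('cmd.json','w'))
n=np.array([.842,-.539]);print('Fn',-F[:2]@n)
E
```

```text
[ 0.50379 -0.15173  0.057  ] [-0.65 -0.1  -1.52] 13.65
Fn 0.49750853734828476
```

carry_out:
  motion: [0.01,0,0,0,0,0,0.01,0.01,0,0,0,0,0.01,0,0,0,0,0,0.01,0,0,0,0,0,0,0,0,0,0,0]

```text
clock: 14.28
tool_pos: [0.504, -0.1519, 0.1607]
eef_rot: [0.982, -0.189, -0.0, -0.0]
contact_force: [-0.9, -0.8, -1.6]
opening: 0.288
```

```bash
python3 - <<'E'
from arc import *
tip,F,s,Fs=sample(5); print(tip.round(5),F.round(2),s['clock']);print(Fs.round(1).tolist())
c=np.array(json.load(open('cmd.json')))+(.0004*EX+.0001*EY); json.dump(list(c),open('cmd.json','w'));print(c)
n=np.array([.842,-.539]);print('Fn',-F[:2]@n)
E
```

```text
[ 0.504   -0.15188  0.05699] [-1.34  0.45 -1.21] 14.475
[[-0.9, -0.8, -1.6], [-1.6, 0.9, -1.1], [-1.6, 1.5, -1.3], [-1.5, 0.2, -1.0], [-1.1, 0.6, -1.1]]
[ 0.50412408 -0.15199164]
Fn 1.3659068924696756
```

carry_out:
  motion: [0.01,0,0,0,0,0,0.01,0.01,0,0,0,0,0.01,0,0,0,0,0,0.01,0,0,0,0,0,0,0,0,0,0,0]

```text
clock: 15.1
tool_pos: [0.5043, -0.1521, 0.1606]
eef_rot: [0.982, -0.189, -0.0, -0.0]
contact_force: [-2.6, 1.8, -0.2]
opening: 0.291
```

```bash
python3 - <<'E'
from arc import *
tip,F,s,Fs=sample(5); print(tip.round(5),F.round(2),s['clock']);print(Fs.round(1).tolist())
c=np.array(json.load(open('cmd.json')))+(.0004*EX+.0001*EY); json.dump(list(c),open('cmd.json','w'));print(c)
n=np.array([.842,-.539]);print('Fn',-F[:2]@n)
E
```

```text
[ 0.50423 -0.15206  0.05696] [-2.28  1.52 -0.94] 15.3
[[-2.6, 1.8, -0.2], [-1.9, 1.6, -0.9], [-2.9, 0.5, -1.0], [-1.9, 1.8, -1.5], [-2.1, 1.9, -1.1]]
[ 0.50445817 -0.15223327]
Fn 2.7408683808632017
```

Force direction matches the modelled normal and touch came within 0.15 mm of the vision model. The stiffness is about 3.4 N/mm of command, which is pleasantly soft. Now a stepper script that refits the model from forces after each arc.

```bash
cat > step.py <<'E'
# usage: step.py FEED_MM [TARGET_N] : log settled state for cmd.json, refit, print next rows
from arc import *
import os
feed=float(sys.argv[1])/1e3; FT=float(sys.argv[2]) if len(sys.argv)>2 else 5.5
n=int(sys.argv[3]) if len(sys.argv)>3 else 8
M0=np.array([.4838,-.1481,.028,.020,.416,3400.]); SG=np.array([.0005,.0005,.0003,.0003,.02,500.])
log=json.load(open('log.json')) if os.path.exists('log.json') else [[.50412,-.15199,-1.34,.45],[.50446,-.15223,-2.28,1.52]]
cmd=np.array(json.load(open('cmd.json')))
tip,F,s,Fs=sample(4)
if len(sys.argv)>4 or os.path.exists('log.json'): log.append([*cmd,F[0],F[1]])
json.dump(log,open('log.json','w')); D=np.array(log)
def near(m,x):
    P,N=curve(m); k=np.argmin(np.hypot(*(P-x).T)); return P,N,k
def res(m):
    r=[]
    for d in D:
        P,N,k=near(m[:5],d[:2]); r.append((m[5]*((d[:2]-P[k])@N[k])+d[2:]@N[k])/.4)
    return np.r_[r,(m-M0)/SG]
m=least_squares(res,M0,x_scale=SG,diff_step=1e-3).x
P,N,k=near(m[:5],cmd); ff=flframe(tip[:2],m[:2])*1e3
T=np.array([-N[k][1],N[k][0]])
print('t',round(s['clock'],2),'tip z rel',round((tip[2]-.065)*1e3,2),'fl xy',ff.round(1),'ang',np.degrees(np.arctan2(ff[1],ff[0])).round(1))
print('Fn',round(-F[:2]@N[k],2),'Ft',round(F[:2]@T,2),'|F|',np.hypot(Fs[:,0],Fs[:,1]).round(1),'Fz',round(F[2],2),'resid',(res(m)[:len(D)][-5:]*.4).round(2))
print('model mm',(m[:2]*1e3).round(2),(m[2:4]*1e3).round(2),m[4].round(3),m[5].round(0))
P2=P+N*FT/m[5]; a0=(cmd-P[k])@N[k]; L=0;j=k;pts=[]
for i in range(1,n+1):
    while L<feed*i: L+=np.hypot(*(P2[(j+1)%len(P)]-P2[j%len(P)])); j+=1
    q=j%len(P); w=min(1,i/4); pts.append(P[q]+N[q]*((1-w)*a0+w*FT/m[5]))
f=flframe(P[j%len(P)],m[:2])*1e3; print('to fl xy',f.round(1),'ang',np.degrees(np.arctan2(f[1],f[0])).round(1))
rows(cmd,pts)
E
python3 step.py 0.6 5.5
```

```text
t 15.45 tip z rel -8.03 fl xy [20.8 -0.3] ang -1.0
Fn 3.27 Ft -0.07 |F| [2.8 3.2 3.7 3.4] Fz -1.41 resid [-0.01  0.02]
model mm [ 483.84 -148.13] [28.01 20.01] 0.415 3379.0
to fl xy [21.5  4.1] ang 10.9
ROWS [0.03, -0.06, 0, 0, 0, 0, 0.03, -0.05, 0, 0, 0, 0, 0.03, -0.06, 0, 0, 0, 0, 0.02, -0.06, 0, 0, 0, 0, 0.01, -0.05, 0, 0, 0, 0, 0.0, -0.07, 0, 0, 0, 0, 0.0, -0.06, 0, 0, 0, 0, 0.0, -0.05, 0, 0, 0, 0] cmd [ 0.50728 -0.14841]
```

carry_out:
  motion: [0.03,-0.06,0,0,0,0,0.03,-0.05,0,0,0,0,0.03,-0.06,0,0,0,0,0.02,-0.06,0,0,0,0,0.01,-0.05,0,0,0,0,0,-0.07,0,0,0,0,0,-0.06,0,0,0,0,0,-0.05,0,0,0,0]

```text
clock: 16.45
tool_pos: [0.5062, -0.1493, 0.1605]
eef_rot: [0.982, -0.19, -0.001, 0.001]
contact_force: [-5.2, -1.7, -0.7]
opening: 0.292
```

```bash
python3 step.py 0.8 5.5
```

```text
t 16.6 tip z rel -8.21 fl xy [22.   2.5] ang 6.6
Fn 4.51 Ft -3.45 |F| [5.5 5.9 5.3 6. ] Fz -1.18 resid [-0.07 -0.18  0.27]
model mm [ 483.95 -147.96] [28.08 19.94] 0.416 3043.0
to fl xy [21.6  9.6] ang 24.1
ROWS [0.0, -0.08, 0, 0, 0, 0, 0.0, -0.08, 0, 0, 0, 0, 0.0, -0.08, 0, 0, 0, 0, -0.01, -0.08, 0, 0, 0, 0, -0.01, -0.08, 0, 0, 0, 0, -0.03, -0.08, 0, 0, 0, 0, -0.02, -0.07, 0, 0, 0, 0, -0.03, -0.08, 0, 0, 0, 0] cmd [ 0.5087  -0.14219]
```

Friction makes the tip lag the command, so I'll evaluate the normal at the measured tip instead.

```bash
python3 - <<'E'
import json
L=json.load(open('log.json')); L[2]+= [0.5062+.0001,-.1493]; L=[l+l[:2] if len(l)==4 else l for l in L]; json.dump(L,open('log.json','w'))
t=open('step.py').read()
t=t.replace("log.append([*cmd,F[0],F[1]])","log.append([*cmd,F[0],F[1],tip[0],tip[1]])")
t=t.replace("near(m[:5],d[:2]); r","near(m[:5],d[4:]); r").replace("d[2:]@N[k]","d[2:4]@N[k]")
t=t.replace("ff=flframe","kt=near(m[:5],tip[:2])[2]; ff=flframe").replace("T=np.array([-N[k][1],N[k][0]])","T=np.array([-N[kt][1],N[kt][0]])").replace("-F[:2]@N[k]","-F[:2]@N[kt]")
t=t.replace("log.append","NOLOG or log.append").replace("feed=float","NOLOG='nolog' in sys.argv\nfeed=float",1).replace("len(sys.argv)>4 or ","")
t=t.replace("rows(cmd,pts)","rows(cmd,pts)")
open('step.py','w').write(t)
json.dump([0.50728,-0.14841],open('cmd.json','w'))
E
python3 step.py 0.8 5.2 8 nolog
```

```text
t 16.75 tip z rel -8.22 fl xy [22.   2.5] ang 6.6
Fn 4.65 Ft -3.52 |F| [6.  5.9 5.4 6. ] Fz -1.29 resid [-0.08 -0.21  0.3 ]
model mm [ 483.96 -147.94] [28.09 19.93] 0.415 3010.0
to fl xy [21.6  9.6] ang 23.9
ROWS [0.0, -0.08, 0, 0, 0, 0, 0.0, -0.08, 0, 0, 0, 0, 0.0, -0.08, 0, 0, 0, 0, -0.01, -0.08, 0, 0, 0, 0, -0.02, -0.08, 0, 0, 0, 0, -0.02, -0.08, 0, 0, 0, 0, -0.03, -0.07, 0, 0, 0, 0, -0.03, -0.07, 0, 0, 0, 0] cmd [ 0.50857 -0.14225]
```

carry_out:
  motion: [0,-0.08,0,0,0,0,0,-0.08,0,0,0,0,0,-0.08,0,0,0,0,-0.01,-0.08,0,0,0,0,-0.02,-0.08,0,0,0,0,-0.02,-0.08,0,0,0,0,-0.03,-0.07,0,0,0,0,-0.03,-0.07,0,0,0,0]

```text
clock: 17.75
tool_pos: [0.5077, -0.1438, 0.1606]
eef_rot: [0.982, -0.19, -0.001, 0.001]
contact_force: [-4.4, -2.6, -1.4]
opening: 0.298
```

```bash
python3 step.py 0.9 5.2
```

```text
t 17.9 tip z rel -8.13 fl xy [22.6  8.1] ang 19.8
Fn 4.66 Ft -2.95 |F| [5.1 6.3 5.4 5.3] Fz -1.65 resid [-0.08 -0.21  0.28  0.02]
model mm [ 483.98 -147.91] [28.1  19.92] 0.414 3012.0
to fl xy [18.8 15. ] ang 38.6
ROWS [-0.04, -0.08, 0, 0, 0, 0, -0.04, -0.08, 0, 0, 0, 0, -0.05, -0.08, 0, 0, 0, 0, -0.05, -0.07, 0, 0, 0, 0, -0.06, -0.07, 0, 0, 0, 0, -0.06, -0.06, 0, 0, 0, 0, -0.07, -0.06, 0, 0, 0, 0, -0.08, -0.05, 0, 0, 0, 0] cmd [ 0.50643 -0.13547]
```

carry_out:
  motion: [-0.04,-0.08,0,0,0,0,-0.04,-0.08,0,0,0,0,-0.05,-0.08,0,0,0,0,-0.05,-0.07,0,0,0,0,-0.06,-0.07,0,0,0,0,-0.06,-0.06,0,0,0,0,-0.07,-0.06,0,0,0,0,-0.08,-0.05,0,0,0,0]

```text
clock: 18.9
tool_pos: [0.5068, -0.1379, 0.1609]
eef_rot: [0.982, -0.191, 0.001, 0.002]
contact_force: [-3.8, -5.7, -1.3]
opening: 0.289
```

```bash
python3 step.py 0.9 5.2
```

```text
t 19.05 tip z rel -7.83 fl xy [20.9 13.8] ang 33.4
Fn 5.0 Ft -3.0 |F| [6.9 5.7 5.7 5.1] Fz -1.68 resid [-0.13 -0.27  0.28  0.25 -0.18]
model mm [ 483.9 -148.1] [28.05 19.87] 0.412 2966.0
to fl xy [13.2 18. ] ang 53.9
ROWS [-0.08, -0.04, 0, 0, 0, 0, -0.08, -0.04, 0, 0, 0, 0, -0.09, -0.03, 0, 0, 0, 0, -0.09, -0.02, 0, 0, 0, 0, -0.08, -0.03, 0, 0, 0, 0, -0.09, -0.02, 0, 0, 0, 0, -0.09, -0.01, 0, 0, 0, 0, -0.09, -0.01, 0, 0, 0, 0] cmd [ 0.50077 -0.13104]
```

carry_out:
  motion: [-0.08,-0.04,0,0,0,0,-0.08,-0.04,0,0,0,0,-0.09,-0.03,0,0,0,0,-0.09,-0.02,0,0,0,0,-0.08,-0.03,0,0,0,0,-0.09,-0.02,0,0,0,0,-0.09,-0.01,0,0,0,0,-0.09,-0.01,0,0,0,0]

```text
clock: 20.05
tool_pos: [0.5024, -0.1325, 0.1612]
eef_rot: [0.982, -0.19, 0.002, 0.001]
contact_force: [0.0, -4.7, -1.5]
opening: 0.289
```

```bash
python3 step.py 0.9 5.2
```

```text
t 20.2 tip z rel -7.57 fl xy [15.6 18.5] ang 49.9
Fn 4.4 Ft -2.48 |F| [4.7 4.8 5.  5.8] Fz -0.93 resid [-0.26  0.27  0.26 -0.28  0.09]
model mm [ 483.9  -148.03] [28.02 19.95] 0.415 2914.0
to fl xy [ 6.6 18.7] ang 70.5
ROWS [-0.09, -0.01, 0, 0, 0, 0, -0.09, 0.0, 0, 0, 0, 0, -0.09, 0.0, 0, 0, 0, 0, -0.09, 0.01, 0, 0, 0, 0, -0.09, 0.01, 0, 0, 0, 0, -0.09, 0.01, 0, 0, 0, 0, -0.09, 0.02, 0, 0, 0, 0, -0.08, 0.02, 0, 0, 0, 0] cmd [ 0.49396 -0.12896]
```

carry_out:
  motion: [-0.09,-0.01,0,0,0,0,-0.09,0,0,0,0,0,-0.09,0,0,0,0,0,-0.09,0.01,0,0,0,0,-0.09,0.01,0,0,0,0,-0.09,0.01,0,0,0,0,-0.09,0.02,0,0,0,0,-0.08,0.02,0,0,0,0]

```text
clock: 21.2
tool_pos: [0.4962, -0.1297, 0.1612]
eef_rot: [0.982, -0.19, 0.003, 0.0]
contact_force: [1.4, -6.2, -0.5]
opening: 0.291
```

```bash
python3 step.py 0.9 5.2
```

```text
t 21.35 tip z rel -7.49 fl xy [ 9.2 20.2] ang 65.4
Fn 5.07 Ft -2.38 |F| [6.3 5.6 5.2 5.3] Fz -0.49 resid [ 0.28  0.25 -0.28  0.17 -0.07]
model mm [ 483.91 -148.06] [28.04 19.92] 0.415 2942.0
to fl xy [-0.  17.5] ang 90.1
ROWS [-0.09, 0.03, 0, 0, 0, 0, -0.09, 0.03, 0, 0, 0, 0, -0.08, 0.03, 0, 0, 0, 0, -0.08, 0.03, 0, 0, 0, 0, -0.09, 0.04, 0, 0, 0, 0, -0.08, 0.04, 0, 0, 0, 0, -0.08, 0.04, 0, 0, 0, 0, -0.08, 0.04, 0, 0, 0, 0] cmd [ 0.4867  -0.12906]
```

carry_out:
  motion: [-0.09,0.03,0,0,0,0,-0.09,0.03,0,0,0,0,-0.08,0.03,0,0,0,0,-0.08,0.03,0,0,0,0,-0.09,0.04,0,0,0,0,-0.08,0.04,0,0,0,0,-0.08,0.04,0,0,0,0,-0.08,0.04,0,0,0,0]

```text
clock: 22.35
tool_pos: [0.4888, -0.1291, 0.1611]
eef_rot: [0.982, -0.189, 0.002, -0.0]
contact_force: [4.6, -3.9, -2.1]
opening: 0.289
```

```bash
python3 step.py 0.9 5.2
```

```text
t 22.5 tip z rel -7.58 fl xy [ 2.  19.5] ang 84.0
Fn 4.4 Ft -3.7 |F| [6.  5.7 5.4 6.1] Fz -1.62 resid [ 0.27 -0.22  0.12 -0.28  0.21]
model mm [ 483.83 -148.01] [28.03 19.98] 0.41 2862.0
to fl xy [-6.3 14.8] ang 113.0
ROWS [-0.08, 0.04, 0, 0, 0, 0, -0.08, 0.05, 0, 0, 0, 0, -0.08, 0.04, 0, 0, 0, 0, -0.07, 0.05, 0, 0, 0, 0, -0.08, 0.06, 0, 0, 0, 0, -0.07, 0.05, 0, 0, 0, 0, -0.07, 0.05, 0, 0, 0, 0, -0.07, 0.06, 0, 0, 0, 0] cmd [ 0.47964 -0.13055]
```

carry_out:
  motion: [-0.08,0.04,0,0,0,0,-0.08,0.05,0,0,0,0,-0.08,0.04,0,0,0,0,-0.07,0.05,0,0,0,0,-0.08,0.06,0,0,0,0,-0.07,0.05,0,0,0,0,-0.07,0.05,0,0,0,0,-0.07,0.06,0,0,0,0]

```text
clock: 23.5
tool_pos: [0.4822, -0.1302, 0.1611]
eef_rot: [0.982, -0.189, 0.003, -0.0]
contact_force: [4.0, -3.4, -2.3]
opening: 0.292
```

```bash
python3 step.py 0.9 5.2
```

```text
t 23.65 tip z rel -7.54 fl xy [-4.1 17.2] ang 103.5
Fn 4.36 Ft -3.37 |F| [5.3 5.  5.6 6.3] Fz -1.38 resid [-0.16  0.13 -0.36  0.04  0.25]
model mm [ 483.76 -147.98] [28.04 20.01] 0.404 2823.0
to fl xy [-11.9  11.1] ang 137.2
ROWS [-0.07, 0.06, 0, 0, 0, 0, -0.07, 0.06, 0, 0, 0, 0, -0.07, 0.06, 0, 0, 0, 0, -0.06, 0.06, 0, 0, 0, 0, -0.06, 0.07, 0, 0, 0, 0, -0.06, 0.07, 0, 0, 0, 0, -0.06, 0.07, 0, 0, 0, 0, -0.06, 0.06, 0, 0, 0, 0] cmd [ 0.47301 -0.13338]
```

carry_out:
  motion: [-0.07,0.06,0,0,0,0,-0.07,0.06,0,0,0,0,-0.07,0.06,0,0,0,0,-0.06,0.06,0,0,0,0,-0.06,0.07,0,0,0,0,-0.06,0.07,0,0,0,0,-0.06,0.07,0,0,0,0,-0.06,0.06,0,0,0,0]

```text
clock: 24.65
tool_pos: [0.4754, -0.1328, 0.1611]
eef_rot: [0.982, -0.189, 0.003, -0.001]
contact_force: [5.2, -2.6, -1.4]
opening: 0.287
```

```bash
python3 step.py 0.9 5.2
```

```text
t 24.8 tip z rel -7.6 fl xy [-10.3  13.5] ang 127.4
Fn 4.44 Ft -3.12 |F| [5.8 5.7 5.7 4.6] Fz -1.34 resid [ 0.18 -0.36 -0.03  0.08  0.22]
model mm [ 483.66 -147.96] [28.1  20.02] 0.398 2781.0
to fl xy [-16.7   6.3] ang 159.3
ROWS [-0.06, 0.07, 0, 0, 0, 0, -0.05, 0.07, 0, 0, 0, 0, -0.06, 0.07, 0, 0, 0, 0, -0.05, 0.08, 0, 0, 0, 0, -0.05, 0.07, 0, 0, 0, 0, -0.04, 0.08, 0, 0, 0, 0, -0.05, 0.08, 0, 0, 0, 0, -0.04, 0.08, 0, 0, 0, 0] cmd [ 0.46707 -0.13746]
```

carry_out:
  motion: [-0.06,0.07,0,0,0,0,-0.05,0.07,0,0,0,0,-0.06,0.07,0,0,0,0,-0.05,0.08,0,0,0,0,-0.05,0.07,0,0,0,0,-0.04,0.08,0,0,0,0,-0.05,0.08,0,0,0,0,-0.04,0.08,0,0,0,0]

```text
clock: 25.8
tool_pos: [0.4695, -0.1366, 0.1611]
eef_rot: [0.982, -0.189, 0.002, -0.001]
contact_force: [5.4, -1.0, -1.5]
opening: 0.291
```

```bash
python3 step.py 0.9 5.2
```

```text
t 25.95 tip z rel -7.62 fl xy [-15.3   8.9] ang 149.8
Fn 4.02 Ft -3.3 |F| [5.5 5.7 4.9 4.7] Fz -1.2 resid [-0.34 -0.06 -0.04 -0.03  0.38]
model mm [ 483.47 -148.04] [28.25 20.04] 0.396 2708.0
to fl xy [-20.3   0.8] ang 177.9
ROWS [-0.05, 0.08, 0, 0, 0, 0, -0.04, 0.08, 0, 0, 0, 0, -0.04, 0.08, 0, 0, 0, 0, -0.04, 0.09, 0, 0, 0, 0, -0.03, 0.08, 0, 0, 0, 0, -0.02, 0.08, 0, 0, 0, 0, -0.03, 0.09, 0, 0, 0, 0, -0.02, 0.09, 0, 0, 0, 0] cmd [ 0.46207 -0.14268]
```

carry_out:
  motion: [-0.05,0.08,0,0,0,0,-0.04,0.08,0,0,0,0,-0.04,0.08,0,0,0,0,-0.04,0.09,0,0,0,0,-0.03,0.08,0,0,0,0,-0.02,0.08,0,0,0,0,-0.03,0.09,0,0,0,0,-0.02,0.09,0,0,0,0]

```text
clock: 26.95
tool_pos: [0.4645, -0.1414, 0.161]
eef_rot: [0.982, -0.188, 0.002, -0.001]
contact_force: [5.4, 0.0, -0.5]
opening: 0.289
```

```bash
python3 step.py 0.9 5.2
```

```text
t 27.1 tip z rel -7.67 fl xy [-19.4   3.3] ang 170.3
Fn 4.25 Ft -3.56 |F| [5.4 5.4 5.6 5.7] Fz -1.13 resid [-0.02 -0.06 -0.13  0.18  0.22]
model mm [ 483.4  -148.02] [28.33 20.03] 0.391 2717.0
to fl xy [-22.1  -5.5] ang -166.0
ROWS [-0.02, 0.09, 0, 0, 0, 0, -0.02, 0.09, 0, 0, 0, 0, -0.02, 0.08, 0, 0, 0, 0, -0.01, 0.09, 0, 0, 0, 0, -0.01, 0.1, 0, 0, 0, 0, 0.0, 0.08, 0, 0, 0, 0, 0.01, 0.1, 0, 0, 0, 0, 0.0, 0.08, 0, 0, 0, 0] cmd [ 0.45878 -0.14901]
```

carry_out:
  motion: [-0.02,0.09,0,0,0,0,-0.02,0.09,0,0,0,0,-0.02,0.08,0,0,0,0,-0.01,0.09,0,0,0,0,-0.01,0.1,0,0,0,0,0,0.08,0,0,0,0,0.01,0.1,0,0,0,0,0,0.08,0,0,0,0]

```text
clock: 28.1
tool_pos: [0.4611, -0.147, 0.161]
eef_rot: [0.982, -0.188, 0.002, -0.001]
contact_force: [5.9, 1.5, -1.6]
opening: 0.29
```

```bash
python3 step.py 0.8 5.2
```

```text
t 28.25 tip z rel -7.74 fl xy [-21.8  -2.9] ang -172.5
Fn 4.87 Ft -3.57 |F| [6.1 6.1 5.6 6.3] Fz -1.52 resid [-0.07 -0.14  0.19  0.26 -0.02]
model mm [ 483.45 -147.96] [28.26 20.  ] 0.388 2726.0
to fl xy [-21.5 -11. ] ang -152.9
ROWS [0.01, 0.08, 0, 0, 0, 0, 0.02, 0.08, 0, 0, 0, 0, 0.02, 0.08, 0, 0, 0, 0, 0.03, 0.07, 0, 0, 0, 0, 0.02, 0.08, 0, 0, 0, 0, 0.04, 0.07, 0, 0, 0, 0, 0.03, 0.07, 0, 0, 0, 0, 0.04, 0.07, 0, 0, 0, 0] cmd [ 0.45849 -0.15536]
```

carry_out:
  motion: [0.01,0.08,0,0,0,0,0.02,0.08,0,0,0,0,0.02,0.08,0,0,0,0,0.03,0.07,0,0,0,0,0.02,0.08,0,0,0,0,0.04,0.07,0,0,0,0,0.03,0.07,0,0,0,0,0.04,0.07,0,0,0,0]

```text
clock: 29.25
tool_pos: [0.4601, -0.1527, 0.1608]
eef_rot: [0.982, -0.188, 0.001, -0.002]
contact_force: [3.9, 2.4, -1.4]
opening: 0.293
```

```bash
python3 step.py 0.8 5.2
```

```text
t 29.4 tip z rel -7.91 fl xy [-22.   -8.4] ang -159.1
Fn 4.45 Ft -2.78 |F| [4.5 6.  5.2 5.3] Fz -1.22 resid [-0.14  0.2   0.29  0.04 -0.09]
model mm [ 483.46 -147.95] [28.25 20.01] 0.388 2740.0
to fl xy [-18.4 -15.4] ang -140.0
ROWS [0.05, 0.07, 0, 0, 0, 0, 0.05, 0.06, 0, 0, 0, 0, 0.05, 0.06, 0, 0, 0, 0, 0.06, 0.06, 0, 0, 0, 0, 0.06, 0.05, 0, 0, 0, 0, 0.06, 0.05, 0, 0, 0, 0, 0.07, 0.04, 0, 0, 0, 0, 0.07, 0.04, 0, 0, 0, 0] cmd [ 0.46126 -0.1611 ]
```

carry_out:
  motion: [0.05,0.07,0,0,0,0,0.05,0.06,0,0,0,0,0.05,0.06,0,0,0,0,0.06,0.06,0,0,0,0,0.06,0.05,0,0,0,0,0.06,0.05,0,0,0,0,0.07,0.04,0,0,0,0,0.07,0.04,0,0,0,0]

```text
clock: 30.4
tool_pos: [0.4615, -0.158, 0.1605]
eef_rot: [0.982, -0.188, -0.001, -0.002]
contact_force: [3.2, 4.4, -1.7]
opening: 0.29
```

```bash
python3 step.py 0.9 5.2
```

```text
t 30.55 tip z rel -8.19 fl xy [-20.  -13.5] ang -145.9
Fn 4.93 Ft -2.16 |F| [5.4 5.  5.2 5.9] Fz -1.61 resid [ 0.1   0.2   0.03  0.13 -0.14]
model mm [ 483.51 -147.81] [28.28 19.97] 0.378 2871.0
to fl xy [-12.6 -18.1] ang -124.9
ROWS [0.09, 0.04, 0, 0, 0, 0, 0.08, 0.02, 0, 0, 0, 0, 0.09, 0.03, 0, 0, 0, 0, 0.09, 0.01, 0, 0, 0, 0, 0.09, 0.02, 0, 0, 0, 0, 0.09, 0.01, 0, 0, 0, 0, 0.08, 0.01, 0, 0, 0, 0, 0.09, 0.01, 0, 0, 0, 0] cmd [ 0.4672  -0.16509]
```

carry_out:
  motion: [0.09,0.04,0,0,0,0,0.08,0.02,0,0,0,0,0.09,0.03,0,0,0,0,0.09,0.01,0,0,0,0,0.09,0.02,0,0,0,0,0.09,0.01,0,0,0,0,0.08,0.01,0,0,0,0,0.09,0.01,0,0,0,0]

```text
clock: 31.55
tool_pos: [0.4661, -0.1633, 0.1603]
eef_rot: [0.982, -0.189, -0.002, -0.001]
contact_force: [0.2, 5.7, -1.3]
opening: 0.291
```

```bash
python3 step.py 0.9 5.2
```

```text
t 31.7 tip z rel -8.36 fl xy [-14.8 -18.1] ang -129.2
Fn 5.23 Ft -2.31 |F| [5.7 5.6 5.3 6.3] Fz -1.56 resid [ 0.2   0.05  0.16 -0.06 -0.18]
model mm [ 483.51 -147.79] [28.3  19.98] 0.377 2932.0
to fl xy [ -6.  -18.5] ang -107.9
ROWS [0.09, 0.0, 0, 0, 0, 0, 0.09, -0.01, 0, 0, 0, 0, 0.09, -0.01, 0, 0, 0, 0, 0.09, -0.01, 0, 0, 0, 0, 0.09, -0.02, 0, 0, 0, 0, 0.09, -0.01, 0, 0, 0, 0, 0.09, -0.03, 0, 0, 0, 0, 0.08, -0.02, 0, 0, 0, 0] cmd [ 0.47419 -0.16672]
```

carry_out:
  motion: [0.09,0,0,0,0,0,0.09,-0.01,0,0,0,0,0.09,-0.01,0,0,0,0,0.09,-0.01,0,0,0,0,0.09,-0.02,0,0,0,0,0.09,-0.01,0,0,0,0,0.09,-0.03,0,0,0,0,0.08,-0.02,0,0,0,0]

```text
clock: 32.7
tool_pos: [0.4726, -0.1659, 0.1603]
eef_rot: [0.982, -0.189, -0.002, -0.0]
contact_force: [-1.2, 4.0, -1.7]
opening: 0.29
```

```bash
python3 step.py 0.9 5.2
```

```text
t 32.85 tip z rel -8.36 fl xy [ -7.7 -19.7] ang -111.4
Fn 4.75 Ft -2.09 |F| [4.2 4.5 6.2 6. ] Fz -1.91 resid [ 0.05  0.17 -0.1  -0.26  0.13]
model mm [ 483.51 -147.8 ] [28.28 19.98] 0.378 2897.0
to fl xy [  0.6 -17.2] ang -87.8
ROWS [0.09, -0.03, 0, 0, 0, 0, 0.08, -0.02, 0, 0, 0, 0, 0.09, -0.03, 0, 0, 0, 0, 0.08, -0.04, 0, 0, 0, 0, 0.09, -0.04, 0, 0, 0, 0, 0.08, -0.03, 0, 0, 0, 0, 0.07, -0.04, 0, 0, 0, 0, 0.08, -0.05, 0, 0, 0, 0] cmd [ 0.48136 -0.16657]
```

carry_out:
  motion: [0.09,-0.03,0,0,0,0,0.08,-0.02,0,0,0,0,0.09,-0.03,0,0,0,0,0.08,-0.04,0,0,0,0,0.09,-0.04,0,0,0,0,0.08,-0.03,0,0,0,0,0.07,-0.04,0,0,0,0,0.08,-0.05,0,0,0,0]

```text
clock: 33.85
tool_pos: [0.479, -0.1663, 0.1603]
eef_rot: [0.982, -0.19, -0.003, -0.0]
contact_force: [-4.0, 3.1, -2.2]
opening: 0.291
```

```bash
python3 step.py 0.9 5.2
```

```text
t 34.0 tip z rel -8.46 fl xy [ -1.7 -18.9] ang -95.3
Fn 4.1 Ft -3.45 |F| [5.1 5.  6.  5.5] Fz -1.34 resid [ 0.23 -0.13 -0.4  -0.09  0.38]
model mm [ 483.52 -147.84] [28.22 19.99] 0.379 2818.0
to fl xy [  6.9 -14.5] ang -64.3
ROWS [0.08, -0.04, 0, 0, 0, 0, 0.08, -0.05, 0, 0, 0, 0, 0.08, -0.05, 0, 0, 0, 0, 0.08, -0.04, 0, 0, 0, 0, 0.07, -0.06, 0, 0, 0, 0, 0.07, -0.05, 0, 0, 0, 0, 0.07, -0.06, 0, 0, 0, 0, 0.07, -0.06, 0, 0, 0, 0] cmd [ 0.48846 -0.165  ]
```

carry_out:
  motion: [0.08,-0.04,0,0,0,0,0.08,-0.05,0,0,0,0,0.08,-0.05,0,0,0,0,0.08,-0.04,0,0,0,0,0.07,-0.06,0,0,0,0,0.07,-0.05,0,0,0,0,0.07,-0.06,0,0,0,0,0.07,-0.06,0,0,0,0]

```text
clock: 35.0
tool_pos: [0.4856, -0.1651, 0.1602]
eef_rot: [0.982, -0.19, -0.003, 0.0]
contact_force: [-4.1, 3.0, -1.1]
opening: 0.291
```

```bash
python3 step.py 0.9 5.4
```

```text
t 35.15 tip z rel -8.54 fl xy [  4.5 -16.6] ang -74.8
Fn 3.95 Ft -3.41 |F| [5.1 5.3 5.7 4.8] Fz -0.95 resid [-0.09 -0.46 -0.24  0.18  0.51]
model mm [ 483.53 -147.87] [28.12 19.98] 0.377 2700.0
to fl xy [ 12.6 -10.6] ang -40.1
ROWS [0.07, -0.06, 0, 0, 0, 0, 0.07, -0.05, 0, 0, 0, 0, 0.07, -0.06, 0, 0, 0, 0, 0.06, -0.06, 0, 0, 0, 0, 0.07, -0.07, 0, 0, 0, 0, 0.06, -0.07, 0, 0, 0, 0, 0.06, -0.07, 0, 0, 0, 0, 0.05, -0.06, 0, 0, 0, 0] cmd [ 0.49505 -0.16225]
```

carry_out:
  motion: [0.07,-0.06,0,0,0,0,0.07,-0.05,0,0,0,0,0.07,-0.06,0,0,0,0,0.06,-0.06,0,0,0,0,0.07,-0.07,0,0,0,0,0.06,-0.07,0,0,0,0,0.06,-0.07,0,0,0,0,0.05,-0.06,0,0,0,0]

```text
clock: 36.15
tool_pos: [0.4925, -0.1626, 0.1602]
eef_rot: [0.982, -0.19, -0.003, 0.0]
contact_force: [-5.1, 2.6, -1.7]
opening: 0.292
```

```bash
python3 step.py 0.9 5.4
```

```text
t 36.3 tip z rel -8.51 fl xy [ 10.8 -13. ] ang -50.3
Fn 3.65 Ft -2.53 |F| [5.7 3.4 4.5 4.3] Fz -1.35 resid [-0.5  -0.41 -0.08  0.15  1.05]
model mm [ 483.57 -147.92] [27.92 19.91] 0.374 2456.0
to fl xy [17.2 -5.7] ang -18.3
ROWS [0.06, -0.07, 0, 0, 0, 0, 0.06, -0.07, 0, 0, 0, 0, 0.05, -0.07, 0, 0, 0, 0, 0.05, -0.08, 0, 0, 0, 0, 0.05, -0.07, 0, 0, 0, 0, 0.04, -0.08, 0, 0, 0, 0, 0.05, -0.08, 0, 0, 0, 0, 0.04, -0.08, 0, 0, 0, 0] cmd [ 0.501   -0.15817]
```

carry_out:
  motion: [0.06,-0.07,0,0,0,0,0.06,-0.07,0,0,0,0,0.05,-0.07,0,0,0,0,0.05,-0.08,0,0,0,0,0.05,-0.07,0,0,0,0,0.04,-0.08,0,0,0,0,0.05,-0.08,0,0,0,0,0.04,-0.08,0,0,0,0]

```text
clock: 37.3
tool_pos: [0.4984, -0.1589, 0.1602]
eef_rot: [0.982, -0.19, -0.003, 0.001]
contact_force: [-4.6, 1.4, -2.0]
opening: 0.293
```

```bash
python3 step.py 0.9 5.2
```

```text
t 37.45 tip z rel -8.48 fl xy [16.  -8.3] ang -27.3
Fn 4.14 Ft -2.69 |F| [4.8 5.6 5.3 4.1] Fz -1.79 resid [-0.5  -0.19  0.    0.84  0.77]
model mm [ 483.6  -147.94] [27.8  19.84] 0.373 2313.0
to fl xy [20.5  0. ] ang 0.1
ROWS [0.04, -0.08, 0, 0, 0, 0, 0.04, -0.09, 0, 0, 0, 0, 0.03, -0.08, 0, 0, 0, 0, 0.03, -0.08, 0, 0, 0, 0, 0.03, -0.09, 0, 0, 0, 0, 0.02, -0.09, 0, 0, 0, 0, 0.02, -0.09, 0, 0, 0, 0, 0.02, -0.08, 0, 0, 0, 0] cmd [ 0.50566 -0.15272]
```

carry_out:
  motion: [0.04,-0.08,0,0,0,0,0.04,-0.09,0,0,0,0,0.03,-0.08,0,0,0,0,0.03,-0.08,0,0,0,0,0.03,-0.09,0,0,0,0,0.02,-0.09,0,0,0,0,0.02,-0.09,0,0,0,0,0.02,-0.08,0,0,0,0]

```text
clock: 38.45
tool_pos: [0.5036, -0.1538, 0.1603]
eef_rot: [0.982, -0.19, -0.002, 0.001]
contact_force: [-5.3, 0.4, -0.3]
opening: 0.292
```

```bash
python3 step.py 0.5 5
```

```text
t 38.6 tip z rel -8.35 fl xy [20.3 -2.4] ang -6.7
Fn 4.7 Ft -3.32 |F| [5.3 5.8 6.4 5.6] Fz -1.15 resid [-0.18 -0.02  0.8   0.7   0.16]
model mm [ 483.61 -147.95] [27.78 19.83] 0.37 2293.0
to fl xy [21.6  3.4] ang 9.1
ROWS [0.01, -0.05, 0, 0, 0, 0, 0.0, -0.05, 0, 0, 0, 0, 0.01, -0.05, 0, 0, 0, 0, 0.0, -0.05, 0, 0, 0, 0, 0.01, -0.05, 0, 0, 0, 0, 0.0, -0.05, 0, 0, 0, 0, 0.0, -0.05, 0, 0, 0, 0, 0.0, -0.05, 0, 0, 0, 0] cmd [ 0.50743 -0.14912]
```

carry_out:
  motion: [0.01,-0.05,0,0,0,0,0,-0.05,0,0,0,0,0.01,-0.05,0,0,0,0,0,-0.05,0,0,0,0,0,0,0,0,0,0,0,0,0,0,0,0]

```text
clock: 39.35
tool_pos: [0.5049, -0.152, 0.1604]
eef_rot: [0.982, -0.19, -0.002, 0.001]
contact_force: [-5.5, 0.1, -2.0]
opening: 0.296
```

```bash
python3 - <<'E'
from arc import *
tip,F,s,Fs=sample(5); print(tip.round(5),np.hypot(Fs[:,0],Fs[:,1]).round(1),s['clock'],flframe(tip[:2],[.4838,-.148])*1e3)
d=np.array([np.cos(PM),np.sin(PM)])*-.7; print('back 7mm tool cm',d@EX,d@EY)
E
```

```text
[ 0.50448 -0.15213  0.05671] [5.5 4.9 5.  5.5 4.9] 39.55 [21.0798515  -0.45311518]
back 7mm tool cm -0.6852427733544942 0.14297671686481392
```

The circle is closed at the mark at about 5 N. I'll back off inward along the mark line and lift out.

carry_out:
  motion: [-0.15,0.04,0,0,0,0,-0.2,0.05,0,0,0,0,-0.25,0.05,0,0,0,0,-0.2,0.04,0,0,0,0,0,0,0,0,0,0,0,0,0,0,0,0]

```text
clock: 40.3
tool_pos: [0.499, -0.1497, 0.1608]
eef_rot: [0.982, -0.189, 0.0, 0.0]
contact_force: [-0.4, 0.1, -0.0]
opening: 0.288
```

```bash
python3 - <<'E'
from arc import *
tip,F,s,Fs=sample(3); print(tip.round(5),F.round(2),s['clock'],flframe(tip[:2],[.4838,-.148])*1e3,s['tool_pos'],s['eef_rot'],s['opening'])
E
```

```text
[ 0.49895 -0.14968  0.05709] [-0.05  0.46 -0.98] 40.4 [15.21092578  0.99173195] [ 0.49880279 -0.14964712  0.16077522] [ 9.81902254e-01 -1.89388226e-01  2.49388792e-04  3.39008416e-05] 0.28960253567034433
```

carry_out:
  motion: [-0.1,0,-0.6,0,0,0,0,0,-1.2,0,0,0,0,0,-1.6,0,0,0,0,0,0,0,0,0,0,0,0,0,0,0]

```text
clock: 41.02
tool_pos: [0.4976, -0.1492, 0.1948]
eef_rot: [0.982, -0.189, 0.0, -0.0]
contact_force: [0.1, 0.5, -1.6]
opening: 0.292
```

```bash
python3 - <<'E'
from arc import *
plan([.5119,.1642,.194],-.3812,8)
s=monitor.get_state(); p=snapshot('side'); Rm,t=cam(p)
T=R.from_quat(s['eef_rot']).as_matrix(); 
for h in (0,.03): 
    q=Rm@(s['tool_pos']+T@[0,0,LT-h])+t; print('pred px',h,p['fx']*q[0]/q[2]+p['cx'],p['fy']*q[1]/q[2]+p['cy'])
im=p['frame'][140:240,320:440]; cv2.imwrite('pics/s6.png',cv2.resize(im,None,fx=6,fy=6,interpolation=2)[...,::-1])
E
```

```text
pos [ 0.4976 -0.1492  0.1948] yaw -0.381 tilt [ 0.0002 -0.    ] F [ 0.15  0.48 -1.56] op 0.292 t 41.025
tool-frame total cm [-10.33 -29.62   0.08] rv [-0.     -0.0002  0.0002]
8 rows [-1.29, -3.7, 0.01, -0.0, -0.0, 0.0, -1.29, -3.7, 0.01, -0.0, -0.0, 0.0, -1.29, -3.7, 0.01, -0.0, -0.0, 0.0, -1.29, -3.7, 0.01, -0.0, -0.0, 0.0, -1.29, -3.7, 0.01, -0.0, -0.0, 0.0, -1.29, -3.7, 0.01, -0.0, -0.0, 0.0, -1.29, -3.7, 0.01, -0.0, -0.0, 0.0, -1.29, -3.7, 0.01, -0.0, -0.0, 0.0]
pred px 0 372.70251153978245 202.38047326808152
pred px 0.03 373.59499710560453 191.05330503439444
```

View pics/s6.png

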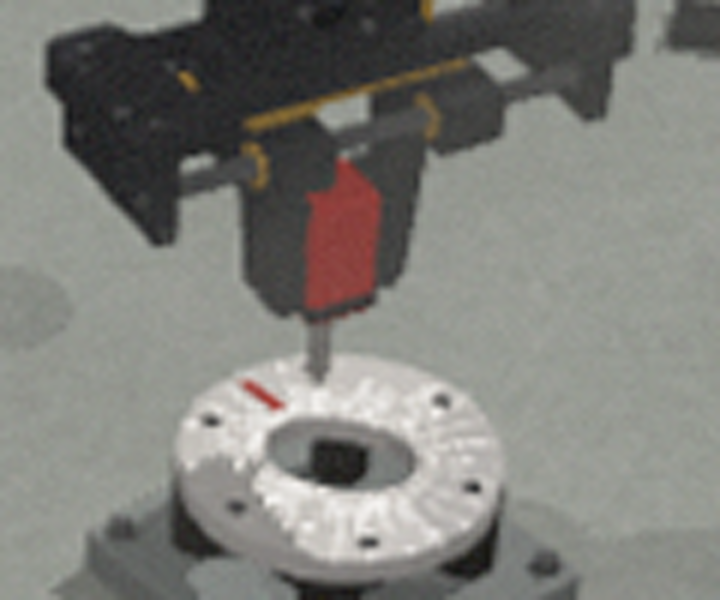

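The side view shows the blade upright, tip at (373,203) against a predicted (372.7,202.4), so the grasp hasn't shifted. I'll return to above the stand.

carry_out:
  motion: [-0.7,-2,0,0,0,0,-1.4,-4,0,0,0,0,-1.6,-4.6,0,0,0,0,-1.7,-4.8,0,0,0,0,-1.7,-4.8,0,0,0,0,-1.5,-4.4,0,0,0,0,-1.2,-3.5,0,0,0,0,-0.53,-1.52,0,0,0,0]

```text
clock: 42.08
tool_pos: [0.5115, 0.1667, 0.1941]
eef_rot: [0.982, -0.188, -0.0, -0.0]
contact_force: [-0.0, -0.3, -1.3]
opening: 0.293
```

carry_out:
  motion: [0,0,0,0,0,0,0,0,0,0,0,0,0,0,0,0,0,0,0,0,0,0,0,0]

```text
clock: 42.58
tool_pos: [0.5121, 0.1629, 0.1948]
eef_rot: [0.982, -0.19, 0.0, 0.0]
contact_force: [0.9, -0.4, -2.3]
opening: 0.288
```

```bash
python3 - <<'E'
from arc import *
plan([.5119,.1642,.158],-.3812,4)
E
```

```text
pos [0.5121 0.1629 0.1948] yaw -0.383 tilt [-0.     -0.0005] F [ 0.94 -0.37 -2.31] op 0.288 t 42.575
tool-frame total cm [-0.07 -0.11  3.68] rv [ 0.0005 -0.0002 -0.0018]
4 rows [-0.02, -0.03, 0.92, 0.0001, -0.0, -0.0005, -0.02, -0.03, 0.92, 0.0001, -0.0, -0.0005, -0.02, -0.03, 0.92, 0.0001, -0.0, -0.0005, -0.02, -0.03, 0.92, 0.0001, -0.0, -0.0005]
```

carry_out:
  motion: [-0.03,-0.03,1.1,0,0,0,-0.02,-0.03,1.1,0,0,0,0,0,1.2,0,0,0,0,0,0,0,0,0,0,0,0,0,0,0,0,0,0,0,0,0]

```text
clock: 43.32
tool_pos: [0.512, 0.1649, 0.161]
eef_rot: [0.982, -0.189, 0.0, -0.0]
contact_force: [0.2, -0.1, -1.2]
opening: 0.292
```

```bash
python3 - <<'E'
from arc import *
sample(3);plan([.5119,.1642,.1197],-.3812,4)
E
```

```text
pos [0.5119 0.1649 0.1611] yaw -0.3812 tilt [0.0008 0.0001] F [-1.07 -0.17 -0.74] op 0.289 t 43.425
tool-frame total cm [0.02 0.07 4.14] rv [-0.0004 -0.0007  0.    ]
4 rows [0.01, 0.02, 1.03, -0.0001, -0.0002, 0.0, 0.01, 0.02, 1.03, -0.0001, -0.0002, 0.0, 0.01, 0.02, 1.03, -0.0001, -0.0002, 0.0, 0.01, 0.02, 1.03, -0.0001, -0.0002, 0.0]
```

Lateral correction is 0.2 and 0.7 mm. I'll descend to just above home.

carry_out:
  motion: [0.02,0.07,0,0,0,0,0,0,0.4,0,0,0,0,0,0.5,0,0,0,0,0,0.6,0,0,0,0,0,0.6,0,0,0,0,0,0.6,0,0,0,0,0,0.6,0,0,0,0,0,0.4,0,0,0]

```text
clock: 44.42
tool_pos: [0.5116, 0.1641, 0.1232]
eef_rot: [0.982, -0.189, -0.0, 0.0]
contact_force: [0.5, 0.3, -1.4]
opening: 0.286
```

```bash
python3 - <<'E'
from arc import *
print(sample(4)[1]);plan([.5119,.1642,.1197],-.3812,1)
E
```

```text
[ 0.23456231  0.09087249 -0.99507822]
pos [0.5116 0.1641 0.1235] yaw -0.3813 tilt [-0.0003 -0.0002] F [ 0.45 -0.81 -0.43] op 0.293 t 44.575
tool-frame total cm [ 0.02 -0.02  0.38] rv [ 0.0002  0.0002 -0.0001]
1 rows [0.02, -0.02, 0.38, 0.0002, 0.0002, -0.0001]
```

The blade is in the socket with no side force. Next come the last 3.7 mm and the release.

carry_out:
  motion: [0.02,0,0.12,0,0,0,0,0,0.12,0,0,0,0,0,0.12,0,0,0,0,0,0,0,0,0,0,0,0,0,0,0]

```text
clock: 45.2
tool_pos: [0.5119, 0.1641, 0.1201]
eef_rot: [0.982, -0.189, 0.0, 0.0]
contact_force: [-1.3, 0.1, -1.3]
opening: 0.291
```

```bash
python3 - <<'E'
from arc import *
print(sample(4)[1]);plan([.5119,.1642,.1197],-.3812,1)
E
```

```text
[-0.25194833 -0.12070634 -1.55195198]
pos [0.5119 0.164  0.1201] yaw -0.3812 tilt [ 0.0001 -0.0001] F [ 0.22 -0.28 -1.28] op 0.295 t 45.35
tool-frame total cm [-0.   -0.02  0.04] rv [ 0.     -0.0001 -0.    ]
1 rows [-0.0, -0.02, 0.04, 0.0, -0.0001, -0.0]
```

carry_out:
  motion: [0,0,0.03,0,0,0,0,0,0,0,0,0]

```text
clock: 45.6
tool_pos: [0.5118, 0.1641, 0.1198]
eef_rot: [0.982, -0.189, -0.0, 0.0]
contact_force: [0.6, -0.0, -1.5]
opening: 0.291
```

carry_out:
  motion: [0,0,0,0,0,0,0,0,0,0,0,0,0,0,0,0,0,0,0,0,0,0,0,0,0,0,0,0,0,0,0,0,0,0,0,0,0,0,0,0,0,0,0,0,0,0,0,0]
  hand: 8.8

```text
clock: 46.6
tool_pos: [0.5118, 0.1641, 0.1198]
eef_rot: [0.982, -0.189, 0.0, 0.0]
contact_force: [-0.0, 0.7, -0.0]
opening: 0.999
```

carry_out:
  motion: [0,0,-1,0,0,0,0,0,-2.5,0,0,0,0,0,-4,0,0,0,0,0,-4,0,0,0,0,0,-1.5,0,0,0,-3,0,0,0,0,0,-1,0,0,0,0,0,0,0,0,0,0,0]

```text
clock: 47.6
tool_pos: [0.4742, 0.1791, 0.2494]
eef_rot: [0.982, -0.189, -0.0, 0.0]
contact_force: [-0.5, -0.0, -0.1]
opening: 0.999
```

```bash
python3 - <<'E'
from h import *
s=monitor.get_state();p=snapshot('wrist'); print(s['clock'],s['tool_pos'],s['opening'],s['contact_force'])
W=wdepth(p,s); d=finder.masks_of(p,'tool')[0]
w=W[d['pixels']&(p['range_z']>0)]; t=w[abs(w[:,2]-.1)<.004]; t=t[np.hypot(*(t[:,:2]-np.median(t[:,:2],0)).T)<.03]
print(d['p'],np.median(t,0),t.min(0),t.max(0),cv2.minAreaRect(t[:,:2].astype('float32')*1000))
d=finder.masks_of(p,'stand')[0]; w=W[d['pixels']&(p['range_z']>0)]; t=w[abs(w[:,2]-.05)<.003]; print(cv2.minAreaRect(t[:,:2].astype('float32')*1000))
p=snapshot('side')
for th in ['wheel','bearing','bin','tool']:
    d=finder.masks_of(p,th)[0]; w,_,_=world(p,d['pixels']); hi=w[:,2]>np.percentile(w[:,2],95)-.006; print(th,np.round(d['extent']),np.median(w[hi],0).round(3))
cv2.imwrite('pics/s7.png',cv2.resize(p['frame'][230:330,200:320],None,fx=5,fy=5,interpolation=2)[...,::-1])
E
```

```text
47.6 [0.47423603 0.17913271 0.24937722] 0.9994115658745217 [-0.50525224 -0.02949395 -0.05505812]
0.6 [0.51227725 0.16367955 0.09975796] [0.49654985 0.14835634 0.09604418] [0.52779831 0.17954913 0.10219811] ((511.89251708984375, 163.5947265625), (26.434335708618164, 26.014263153076172), 68.15162658691406)
((511.9087219238281, 164.2396240234375), (70.5261001586914, 70.67101287841797), 83.2747802734375)
wheel [293. 171. 318. 195.] [0.47  0.088 0.292]
bearing [182. 252. 203. 271.] [0.718 0.178 0.014]
bin [224. 212. 278. 244.] [0.459 0.191 0.267]
tool [252. 270. 269. 298.] [0.51  0.166 0.099]
```

View pics/s7.png

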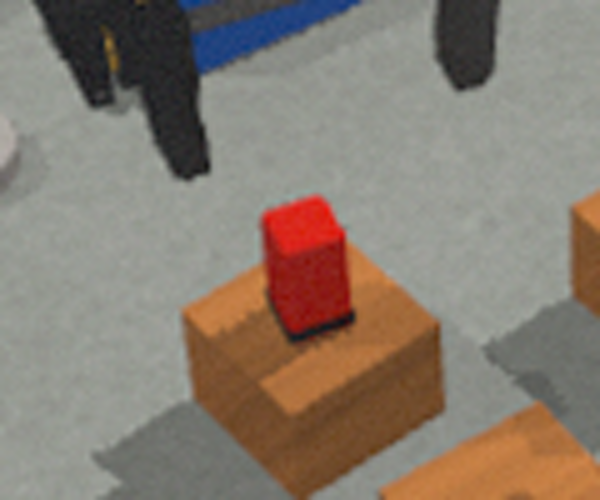

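The tool stands upright and home: the handle's black band rests on the stand at about (320,325), its top is at 0.0998 m, and it is centred on the stand within 0.7 mm. The fingers are clear. Wheel and bin were partly hidden by the gripper, so their depths in that view are the gripper's. I'll hand in now.

```bash
python3 -c "
from plant import workorder; print(workorder.finish_job())"
```

```text
the job is handed in; nothing more can be done
None
```

I deburred the hole one full turn counter-clockwise from the red mark, put the tool back in its stand and handed the job in at about 48 s of robot time. No verdict was given.

**The cut:**
- **Tool and flange used:** I took the tool from the stand farthest from the base and worked the larger of the two flanges.
- **Force:** at each stop around the circle the sideways force read between about 3.4 and 6.9 N, mostly 5–6 N. That includes friction drag. Readings were taken only between arcs, so I did not see the peaks during motion.
- **Depth:** the blade tip stayed about 7.5–8.5 mm below the top face.
- **Closing the circle:** the blade was back at the mark at about 5 N before I drew it inward along the mark line and lifted it out.

**Last checks:**
- **Tool:** it is upright, its handle top is at 0.0998 m (the same as at the start), and it is centred on the stand within 0.7 mm.
- **Gripper:** it is fully open, 13 cm above the release point and clear of everything.
- **Bearing:** it measured exactly where it started.
- **Wheel and bin:** I could not confirm these. The gripper partly hid them in the final side view, so those readings landed on the gripper. The arm never went near either.

**Disagreement:** the force-fitted model of the hole drifted as the circle went on. Its long-axis angle went from 0.416 to 0.370 rad, and its stiffness from 3.4 to 2.3 N/mm. I put this down to friction drag. The measured force dipped to about 3.4 N near the end but never fell below 2 N during the turn.

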